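# Free the tool handle from the vice and lay it in its rest

### The arm

A 7-joint arm with a two-finger parallel gripper is mounted at the origin on the work surface. World frame = base frame: x ahead of the robot, y to its left, z up, the work surface at z = 0. Lengths are in m, angles in rad, forces in N, time in s.
With the tool pointing down it reaches from about 0.4 to 0.85 m from the base axis. Payload 4.5 kg.
Tool frame: the origin (TCP) lies midway between the tips of the shut fingers; the grasp point (between the pads) lies 19 mm behind it (r.hold_point_z is the distance from the TCP to the grasp point, in m); z points along the fingers, y is the direction in which the jaws open and shut (so a half turn about z gives the same grasp; the last joint's range is limited). The gripper opens to 88 mm and grips with 3 to 60 N. Pads are 18 mm wide; open, the fingers measure 123 mm over their backs; the gripper's body (75 mm by 187 mm) begins 45 mm behind the grasp point.
Start: joints at [-1.196, 0.689, -0.195, 1.565, 0.157, 0.902, -0.215], TCP at [0.209, 0.589, 0.213] pointing down, gripper open.
Joint ranges: [-3.01, 3.01], [-0.46, 2.08], [-1.47, 1.51], [0.13, 2.56], [-1, 4.14], [0.04, 2.09], [-2.66, 2.66]. Speed limits (rad/s): [2.57, 2.57, 3.14, 3.14, 3.14, 3.14, 3.14].

### API

Orientations are given as a unit quaternion [x, y, z, w].
In Python, from plant import r gives the robot as it stands. The module is installed in compiled form; this text tells all that it offers.
- The arm moves only by the tool move_arm, never from a script. Its arguments are lists of equal length, an entry for each row: "turn": the turn, a rotation vector about the tool's x, y, z in units of 2 pi rad (1.0 is 2 pi rad), a list of three; "dp": the shift along the tool's x, y, z in units of 2.5 cm (1.0 is 2.5 cm), a list of three; "jaw": the closure, from -1 (fully open) to 1 (shut), so that 0 is half open. In form: {"turn": [[wx, wy, wz], ...], "dp": [[x, y, z], ...], "jaw": [jaw, ...]}. A call has 1 to 10 rows; each row shifts and turns the commanded pose from where the row before left it, along the tool's axes as they then stand; what a row does not reach is not made up. A row lasts 1/12 s, in which the tool goes at most 41.7 mm and 7.16 degrees, less where a joint would pass 70% of its speed; a pose out of reach is approached as far as the arm can. A call with a number of a shift or a turn outside -1 to 1 is refused whole. A call with a gripper value outside its range is refused whole. The fingers move at their own pace and stop on an object; "newtons" is the grip in N (left out, the last holds). Time passes only in rows, so rows that do not move let the fingers close. It gives the time, the measured TCP pose, the force and the opening at its end, in the units of the state.
- r.get_state(): the state, without advancing time (a new reading comes with each control period).
- r.snapshot(name): name is "side" or "top" or "wrist"; returns a dict with "frame" (420x560x3 uint8, blue, green, red), "mtx" (3x3 intrinsics, pixels), "origin" and "orientation" of the camera in the world; the wrist camera has in their place "tool_from_camera" (4x4, takes a point from camera to tool coordinates, whose origin is the TCP and whose axes are the flange's). Camera axes: x right, y up, looking along -z (the intrinsics and any distortion apply to the point x, -y, -z); pixel columns grow to the right and rows downward; lengths in m; the calibration is good to about 2 mm. A picture is of the moment at which its call begins: read the wrist's pose just before it. There is no depth.
- r.finish_job(): hands the job in, once; it reports no verdict.
The state is a dict: "clock": time; "q": joint angles; "qd": joint speeds; "joint_torque": joint torques, N m; "tool_pos": TCP position; "eef_rot": TCP orientation; "contact_force": force on the tool from outside, world axes, zero at the start; "moment": the same for the moment, N m; "opening": opening from 0.0 (shut) to 1.0 (fully open).
Only numpy, scipy, OpenCV 4.12 (cv2) and the standard library are available. Lean on these libraries where they do the work, as an engineer would, in place of code of your own. Each camera call takes 0.05 s, during which the arm holds its last target.

### The job

Open, all the way, the blue vice that holds the wooden tool handle: nobody knows whether its screw is right- or left-handed, so turn its black knob a little, feel which way gives, and never force it against a stop; the empty vice's knob stays as it is. Then take the handle out (only its ends are free to grasp), lay it on the green mat and let go, take it again by its middle, and lay it fully down in the two troughs of the plywood rest, either way round. Set it down, do not drop it, and leave the other things on the bench where they are.

Things in the scene. Friction and masses are not known exactly. Their poses are not given: they have to be found in the camera images.
- handle_mid (a point): Centre (half-way up) of the loose wooden handle, a bar 200 x 30 x 26 mm tall, about 0.11 kg, brass sleeve on its +x end; x along its length, z up. At the start it lies flat across one of the two vices, underside 30 mm above the bench, its middle 80 mm between the jaws, 60 mm sticking out freely at each end. The jaws' lips overhang its top edges: it lifts out only once the vice is open.
- station (a point): Centre of the loaded vice's jaws, at the height of the clamped handle's centre (43 mm above the bench). x points from the knob's side to the far side (the two jaws open along it), y along the clamped handle. The knob axis is at x = -142 mm. Jaws and lips reach 69 mm above the bench, 80 mm wide; with the knob at 1.4 rad the gap between the lips is 42 mm.
- knob_1 (a joint): Turn of one vice's knob, rad: 0 clamped, grows as the vice opens, stop at 1.5; from 1.3 it is open. Which way round opens it is not told: one vice has a right-hand, the other a left-hand screw, and they look the same. Opening: 0.12 N m of friction, stays where left. Closing: a rigid stop at once, felt through the springy grip (grip_1).
- grip_1 (a joint): Elastic twist of the sprung wing grip against knob_1, rad, + = counter-clockwise from above, 8 N m per rad: near 0 (under 0.03) while the knob turns freely; against a stop it grows as far as the grip is turned on (0.1 rad gives 0.8 N m). A twist beyond 0.3 rad either way (2.4 N m) is forcing the screw. It springs back when let go.
- grip_2 (a joint): The same for knob_2.
- knob_2 (a joint): The same for the other vice. Which of the two vices holds the handle changes from start to start: it is the one whose knob is within 220 mm of station (about 142 mm). The other is empty: leave its knob alone.
- knob_1_grip (a point): Middle of the black wing grip of knob_1, on the knob's vertical axis, 85 mm above the bench. The grip is an upright bar 64 mm long (this point's y) x 16 mm thick (its x, the way to pinch it) x 34 mm tall (17 mm up and down from here); it turns with the knob (plus its small twist), z up. The gear box under it reaches 57 mm above the bench.
- knob_2_grip (a point): The same for knob_2.
- mat_mid (a point): Middle of the upper face of the green mat, 220 (its x) x 170 mm (its y), 4 mm thick, fixed flat on the bench. A handle lying on it has its centre 13 mm above this point.
- rest_mid (a point): Where the handle's centre is when home in the fixed plywood rest (49 mm above the bench), x along the handle. Two troughs, from 42 to 106 mm either side of the middle, floors 36 mm up, end walls 56 mm up (6 mm play at each end), side walls 54 mm up, 38 mm apart at the floor, flaring to 45. Between the troughs an 84 mm gap for fingers, its floor 12 mm above the bench.
- hammer: Bystander, leave alone: hammer, 260 mm, wooden handle. Origin under its middle.
- screwdriver: Bystander, leave alone: yellow-handled screwdriver, 200 mm. Origin under its middle.
- wrench: Bystander, leave alone: steel wrench, 180 mm. Origin under its middle.
- brush: Bystander, leave alone: brush with a wooden handle, 200 mm. Origin under its middle.
- tin: Bystander, leave alone: green tin, 84 mm across, 110 mm tall. Origin under its middle.
- jar: Bystander, leave alone: glass jar, 64 mm across, 85 mm tall. Origin under its middle.
- offcut: Bystander, leave alone: pale wooden block, 110 x 60 x 40 mm. Origin under its middle.
Not all that is in view belongs to the job. Leave any turquoise look-alike of the part that bears handle_mid alone.

How it is judged:
By the outcome, as a careful person would: the job done as asked, in the order asked, and still so for the second after the job is handed in, with the robot touching nothing.
It also fails if it takes over 72 s, if anything falls off the work surface, if the arm or the gripper's body presses on something with over 40 N, if the wrist force passes 120 N, or if a joint passes its speed limit or range.

## Working session

There is one attempt and no reset: what is moved stays moved. The work goes in short steps, Python scripts to look and compute and a tool call to move; the robot and the scene stay as the last step left them, time stands still between calls to the robot, and variables do not carry over. Pictures are saved under pics/ and viewed, and the job is handed in when it is done.

Besides the shell and the picture viewer there is one more tool, called by a JSON object that holds its "fn" and its "kwargs", one argument or row to a line. move_arm: Moves the arm, as the interface text tells. Shifts and turns lie within -1 to 1; 1 stands for 2.5 cm of shift or 2 pi rad of turn. Its arguments: {"type":"object","properties":{"turn":{"type":"array","items":{"type":"array","items":{"type":"number","minimum":-1,"maximum":1}}},"dp":{"type":"array","items":{"type":"array","items":{"type":"number","minimum":-1,"maximum":1}}},"jaw":{"type":"array","items":{"type":"number"}},"newtons":{"type":"number"}},"required":["turn","dp","jaw"]}

```bash
mkdir -p pics
cat > h.py <<'E'
import numpy as np,cv2
from plant import r
from scipy.spatial.transform import Rotation as R
def snap(n,save=None):
    s=r.get_state(); c=r.snapshot(n)
    if n=='wrist':
        T=np.eye(4);T[:3,:3]=R.from_quat(s['eef_rot']).as_matrix();T[:3,3]=s['tool_pos']
        M=T@np.array(c['tool_from_camera']);c['o']=M[:3,3];c['R']=M[:3,:3]
    else:
        c['o']=np.array(c['origin']);q=np.array(c['orientation']);c['R']=R.from_quat(q).as_matrix() if q.size==4 else q
    if save: cv2.imwrite('pics/'+save,c['frame'])
    return c
def ray(c,px,z):
    u,v=px;k=np.array(c['mtx']);d=np.array([(u-k[0,2])/k[0,0],-(v-k[1,2])/k[1,1],-1.]);d=c['R']@d
    return c['o']+d*(z-c['o'][2])/d[2]
def proj(c,p):
    k=np.array(c['mtx']);x=c['R'].T@(np.array(p)-c['o']);return np.array([k[0,2]+k[0,0]*x[0]/-x[2],k[1,2]-k[1,1]*x[1]/-x[2]])
E
python3 - <<'E'
from h import *
print(r.get_state()); print(r.hold_point_z)
for n in('top','side','wrist'):
    c=snap(n,n+'0.png');print({k:v for k,v in c.items() if k!='frame'})
E
```

```text
{'clock': 0.0, 'q': array([-1.19619477,  0.69002641, -0.19453622,  1.56634788,  0.15732068,
        0.90249825, -0.21514611]), 'qd': array([-2.23398067e-03,  7.64058210e-04, -1.05242239e-03,  2.20490880e-04,
       -1.19650271e-03, -1.35629674e-03,  8.41788385e-06]), 'joint_torque': array([-1.65541455e-04, -5.27570128e+01, -1.26679871e+00, -1.53426629e+01,
       -5.25793608e-02,  6.72435388e-03,  1.78283722e-04]), 'tool_pos': array([0.20871498, 0.58838934, 0.21188315]), 'eef_rot': array([ 1.69543377e-01,  9.85522276e-01, -9.37422963e-04, -9.30034864e-05]), 'contact_force': array([0.57377946, 0.11352278, 0.45866066]), 'moment': array([-0.01940723, -0.01777393, -0.00963098]), 'opening': 0.9986500518105341}
0.0187
{'mtx': array([[507.96765769,   0.        , 281.72752967],
       [  0.        , 507.96765769, 210.56915911],
       [  0.        ,   0.        ,   1.        ]]), 'origin': array([0.26918751, 0.03644369, 1.75511135]), 'orientation': array([ 0.05107708, -0.05556586, -0.69795273,  0.71215557]), 'o': array([0.26918751, 0.03644369, 1.75511135]), 'R': array([[ 0.01954884,  0.98842
[... 643 characters left out ...]
605,   0.        , 274.87250575],
       [  0.        , 327.85503605, 209.62952649],
       [  0.        ,   0.        ,   1.        ]]), 'tool_from_camera': array([[ 6.13248524e-05,  9.55747272e-01,  2.94188967e-01,
         7.55493794e-02],
       [ 9.99999972e-01, -1.25242622e-04,  1.98428391e-04,
         8.23961094e-04],
       [ 2.26492391e-04,  2.94188947e-01, -9.55747253e-01,
        -1.71383465e-01],
       [ 0.00000000e+00,  0.00000000e+00,  0.00000000e+00,
         1.00000000e+00]]), 'o': array([0.13787572, 0.61477506, 0.3833761 ]), 'R': array([[ 0.33408804, -0.9009728 , -0.27682701],
       [ 0.94254012,  0.31878712,  0.09996444],
       [-0.00181636, -0.29431748,  0.95570598]])}
```

View pics/top0.png

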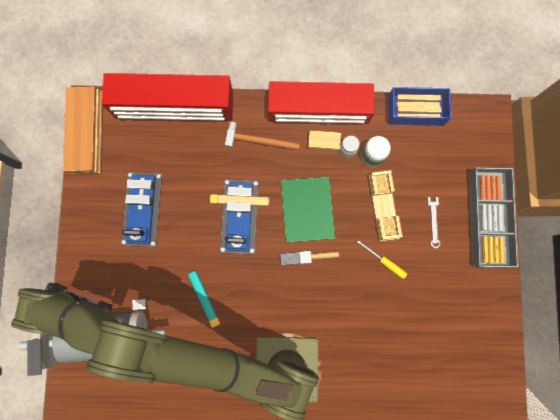

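View pics/side0.png

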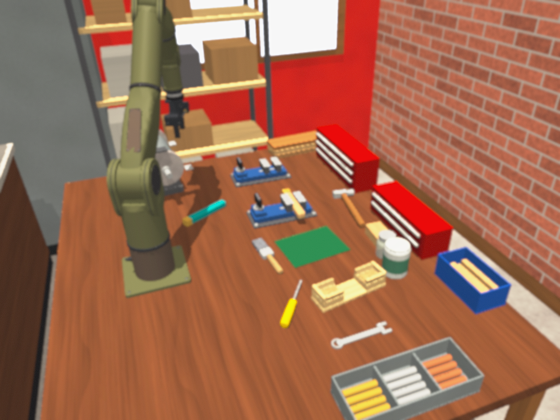

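View pics/wrist0.png

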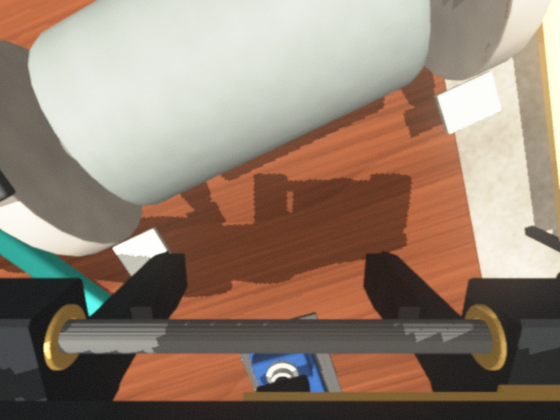

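Run:
```python
from h import *
f=cv2.imread('pics/top0.png')
cv2.imwrite('pics/z0.png',cv2.resize(f[160:275,195:345],None,fx=5,fy=5,interpolation=cv2.INTER_CUBIC))
cv2.imwrite('pics/z1.png',cv2.resize(f[150:260,340:450],None,fx=5,fy=5,interpolation=cv2.INTER_CUBIC))
c=snap('top')
for n,p,z in [('knob',(235,240),.1),('h-',(211,199),.056),('h+',(268,201),.056),('mat',(308,209),.004),('rest',(385,206),.05),('ek',(132,233),.1)]: print(n,ray(c,p,z).round(3))
```

```text
knob [0.421 0.179 0.1  ]
h- [0.562 0.269 0.056]
h+ [0.56  0.075 0.056]
mat [ 0.543 -0.064  0.004]
rest [ 0.552 -0.323  0.05 ]
ek [0.437 0.516 0.1  ]
```

View pics/z0.png

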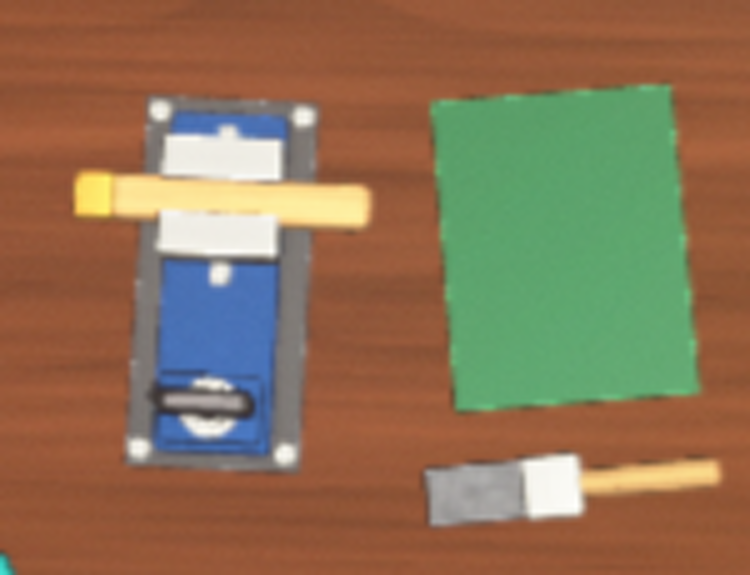

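View pics/z1.png

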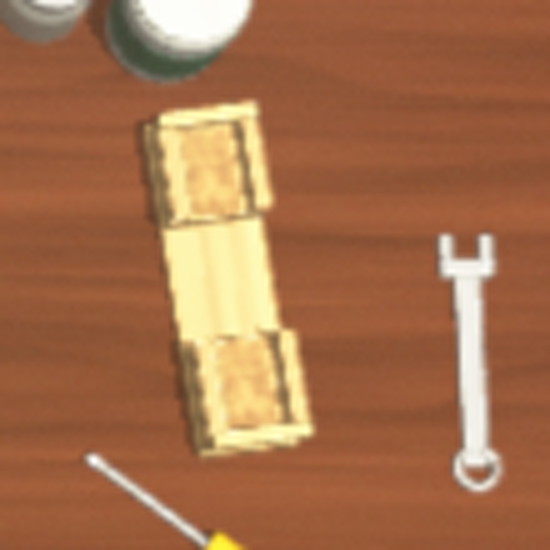

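{"fn": "move_arm", "kwargs": {
  "turn": [
    [0, 0, 0.0196],
    [0, 0, 0.0196],
    [0, 0, 0.0196],
    [0, 0, 0.0196],
    [0, 0, 0.0196],
    [0, 0, 0.0196],
    [0, 0, 0.0196],
    [0, 0, 0.0196],
    [0, 0, 0.0196],
    [0, 0, 0.0196]
  ],
  "dp": [
    [0, 0, -0.15],
    [0, 0, -0.15],
    [0, 0, -0.15],
    [0, 0, -0.15],
    [0, 0, -0.15],
    [0, 0, -0.15],
    [0, 0, -0.15],
    [0, 0, -0.15],
    [0, 0, -0.15],
    [0, 0, -0.15]
  ],
  "jaw": [-1, -1, -1, -1, -1, -1, -1, -1, -1, -1]
}}

```text
clock: 1.03
tool_pos: [0.2087, 0.5889, 0.2502]
eef_rot: [0.71, 0.704, -0.0, 0.0]
contact_force: [-0.3, 0.1, -0.6]
opening: 1.001
```

{"fn": "move_arm", "kwargs": {
  "turn": [
    [0, 0, 0],
    [0, 0, 0],
    [0, 0, 0],
    [0, 0, 0],
    [0, 0, 0],
    [0, 0, 0],
    [0, 0, 0],
    [0, 0, 0],
    [0, 0, 0],
    [0, 0, 0]
  ],
  "dp": [
    [-0.85, 0.6, 0],
    [-0.85, 0.6, 0],
    [-0.85, 0.6, 0],
    [-0.85, 0.6, 0],
    [-0.85, 0.6, 0],
    [-0.85, 0.6, 0],
    [-0.85, 0.6, 0],
    [-0.85, 0.6, 0],
    [-0.85, 0.6, 0],
    [-0.85, 0.6, 0]
  ],
  "jaw": [-1, -1, -1, -1, -1, -1, -1, -1, -1, -1]
}}

```text
clock: 1.87
tool_pos: [0.359, 0.3752, 0.2502]
eef_rot: [0.708, 0.707, -0.0, -0.0]
contact_force: [0.3, -0.3, 0.5]
opening: 0.997
```

{"fn": "move_arm", "kwargs": {
  "turn": [
    [0, 0, 0],
    [0, 0, 0],
    [0, 0, 0],
    [0, 0, 0],
    [0, 0, 0],
    [0, 0, 0],
    [0, 0, 0],
    [0, 0, 0],
    [0, 0, 0],
    [0, 0, 0]
  ],
  "dp": [
    [-0.85, 0.4, 0],
    [-0.85, 0.4, 0],
    [-0.85, 0.4, 0],
    [-0.85, 0.4, 0],
    [-0.85, 0.4, 0],
    [-0.85, 0.4, 0],
    [-0.85, 0.4, 0],
    [-0.85, 0.4, 0],
    [0, 0, 0],
    [0, 0, 0]
  ],
  "jaw": [-1, -1, -1, -1, -1, -1, -1, -1, -1, -1]
}}

```text
clock: 2.7
tool_pos: [0.4387, 0.205, 0.2502]
eef_rot: [0.709, 0.705, -0.0, 0.0]
contact_force: [0.1, 0.5, -0.0]
opening: 1.001
```

Run:
```python
from h import *
c=snap('wrist','w1.png'); print(r.get_state()['tool_pos'],r.get_state()['q'])
```

```text
[0.43817781 0.20640436 0.25019224] [-0.62500878  0.456146    0.13537992  1.9399509  -0.08808063  0.75109622
 -0.44094587]
```

View pics/w1.png

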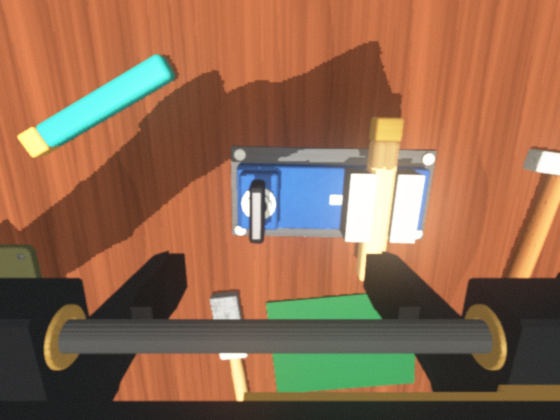

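Run:
```python
from h import *
f=cv2.imread('pics/w1.png')
cv2.imwrite('pics/z2.png',cv2.resize(f[110:290,225:445],None,fx=3.6,fy=3.3,interpolation=cv2.INTER_CUBIC))
```

```text
(no output)
```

View pics/z2.png

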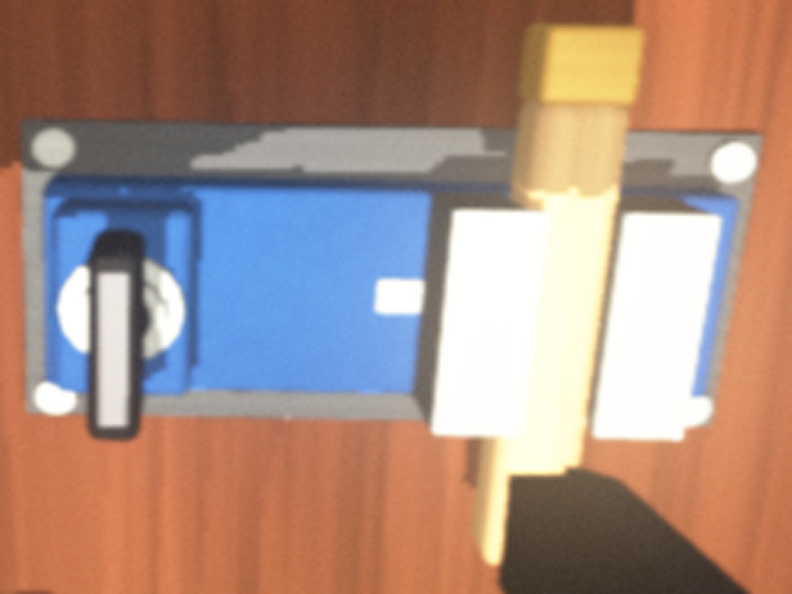

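Run:
```python
from h import *
c=snap('wrist')
P=lambda x,y,z:ray(c,(225+x/3.6,110+y/3.3),z)
w=[P(x,y,.102) for x,y in((90,262),(142,262),(140,437),(90,437))]
print('wing',np.mean(w,0).round(4),np.linalg.norm(w[0]-w[3]),np.linalg.norm(w[0]-w[1]),np.array(w).round(4))
j=[P(x,y,.069) for x,y in((452,208),(545,210),(522,437),(432,433),(628,210),(720,212),(685,438),(595,438))]
print(np.array(j).round(4))
print('jaw mid',np.mean(j,0), 'lips', np.mean([j[1],j[2],j[4],j[7]],0))
b=[P(x,y,.0) for x,y in((20,120),(760,133),(710,425),(25,412))];print(np.array(b).round(4))
b=[P(x,y,.004) for x,y in((52,148),(734,162),(690,410),(54,398))];print(np.array(b).round(4))
t=[P(x,y,.056) for x,y in((540,25),(642,28),(603,190),(578,470),(500,470))];print(np.array(t).round(4))
t=snap('top')
print('top wing',ray(t,(235.6,240.3),.102),'ends',ray(t,(211,199),.056),ray(t,(268.5,201.5),.056))
```

```text
wing [0.4206 0.1773 0.102 ] 0.057312924657804507 0.014458595321275998 [[0.414  0.206  0.102 ]
 [0.4285 0.2059 0.102 ]
 [0.4272 0.1486 0.102 ]
 [0.4126 0.1487 0.102 ]]
[[0.5212 0.2161 0.069 ]
 [0.5494 0.2154 0.069 ]
 [0.5492 0.1345 0.069 ]
 [0.5201 0.1361 0.069 ]
 [0.5745 0.2153 0.069 ]
 [0.6024 0.2146 0.069 ]
 [0.6018 0.1341 0.069 ]
 [0.5727 0.1341 0.069 ]]
jaw mid [0.56140686 0.17502575 0.069     ] lips [0.56145057 0.17483611 0.069     ]
[[0.3826 0.2375 0.    ]
 [0.6444 0.2321 0.    ]
 [0.6424 0.1108 0.    ]
 [0.3795 0.1171 0.    ]]
[[0.394  0.2273 0.004 ]
 [0.6348 0.2215 0.004 ]
 [0.6321 0.1191 0.004 ]
 [0.3913 0.1248 0.004 ]]
[[0.5465 0.2738 0.056 ]
 [0.5771 0.2728 0.056 ]
 [0.5709 0.2197 0.056 ]
 [0.5732 0.1159 0.056 ]
 [0.5469 0.116  0.056 ]]
top wing [0.41959816 0.17684663 0.102     ] ends [0.56245498 0.26876991 0.056     ] [0.55793003 0.07363565 0.056     ]
```

{"fn": "move_arm", "kwargs": {
  "turn": [
    [0, 0, 0.0027],
    [0, 0, 0],
    [0, 0, 0],
    [0, 0, 0],
    [0, 0, 0],
    [0, 0, 0],
    [0, 0, 0],
    [0, 0, 0],
    [0, 0, 0],
    [0, 0, 0]
  ],
  "dp": [
    [-0.57, -0.36, 0],
    [-0.57, -0.36, 0],
    [0, 0, 0.9],
    [0, 0, 0.9],
    [0, 0, 0.9],
    [0, 0, 0.9],
    [0, 0, 0.9],
    [0, 0, 0.9],
    [0, 0, 0.9],
    [0, 0, 0.5]
  ],
  "jaw": [-1, -1, -1, -1, -1, -1, -1, -1, -1, -1]
}}

```text
clock: 3.68
tool_pos: [0.4189, 0.1792, 0.0782]
eef_rot: [0.713, 0.701, -0.001, -0.001]
contact_force: [0.4, -1.1, 1.4]
opening: 0.999
```

{"fn": "move_arm", "kwargs": {
  "turn": [
    [0, 0, 0],
    [0, 0, 0],
    [0, 0, 0]
  ],
  "dp": [
    [0, 0, 0.3],
    [0, 0, 0.2],
    [0, 0, 0]
  ],
  "jaw": [-1, -1, -1]
}}

```text
clock: 3.93
tool_pos: [0.4197, 0.1786, 0.0672]
eef_rot: [0.713, 0.701, -0.0, -0.0]
contact_force: [-0.6, -1.0, 0.6]
opening: 0.998
```

{"fn": "move_arm", "kwargs": {
  "turn": [
    [0, 0, 0],
    [0, 0, 0],
    [0, 0, 0],
    [0, 0, 0],
    [0, 0, 0],
    [0, 0, 0]
  ],
  "dp": [
    [0, 0, 0],
    [0, 0, 0],
    [0, 0, 0],
    [0, 0, 0],
    [0, 0, 0],
    [0, 0, 0]
  ],
  "jaw": [1, 1, 1, 1, 1, 1],
  "newtons": 30
}}

```text
clock: 4.43
tool_pos: [0.4202, 0.178, 0.068]
eef_rot: [0.714, 0.701, 0.0, 0.0]
contact_force: [0.3, 0.4, 0.1]
opening: 0.571
```

Run:
```python
from h import *
s=r.get_state();print(s['opening'],s['contact_force'],s['moment'],s['tool_pos'],s['eef_rot'],s['q'])
```

```text
0.5711566006203109 [0.31250949 0.3826378  0.11895502] [-0.05988174  0.00699283  0.02891416] [0.42019452 0.17800964 0.06799885] [7.13595204e-01 7.00558199e-01 3.00673708e-04 6.05059275e-05] [-0.52746986  0.75487328  0.04159675  2.1897545  -0.14502107  0.19881837
 -0.37341614]
```

{"fn": "move_arm", "kwargs": {
  "turn": [
    [0, 0, 0],
    [0, 0, 0],
    [0, 0, 0],
    [0, 0, 0],
    [0, 0, 0],
    [0, 0, 0]
  ],
  "dp": [
    [0, 0, 0],
    [0, 0, 0],
    [0, 0, 0],
    [0, 0, 0],
    [0, 0, 0],
    [0, 0, 0]
  ],
  "jaw": [1, 1, 1, 1, 1, 1]
}}

```text
clock: 4.93
tool_pos: [0.4194, 0.1779, 0.0677]
eef_rot: [0.714, 0.701, -0.0, -0.0]
contact_force: [-0.7, 0.3, 2.2]
opening: 0.173
```

Run:
```python
from h import *
s=r.get_state();print(s['opening'],s['contact_force'],s['moment'],s['tool_pos'],s['eef_rot'],s['q'])
```

```text
0.17336827951724929 [-0.70415778  0.34190186  2.15642544] [-0.08695747  0.34957902 -0.02365844] [0.41944337 0.17789287 0.06770391] [ 7.13558328e-01  7.00595621e-01 -4.22745522e-04 -3.31947208e-04] [-0.5275059   0.75541391  0.04119023  2.19034346 -0.14515586  0.19929642
 -0.37349424]
```

{"fn": "move_arm", "kwargs": {
  "turn": [
    [0, 0, 0.006],
    [0, 0, 0.006],
    [0, 0, 0]
  ],
  "dp": [
    [0, 0, 0],
    [0, 0, 0],
    [0, 0, 0]
  ],
  "jaw": [1, 1, 1]
}}

```text
clock: 5.18
tool_pos: [0.4196, 0.1779, 0.0677]
eef_rot: [0.74, 0.673, -0.0, -0.0]
contact_force: [-1.6, 0.1, 2.6]
opening: 0.173
```

Run:
```python
from h import *
s=r.get_state();print(s['opening'],s['contact_force'],s['moment'],s['tool_pos'],s['eef_rot'],s['q'])
```

```text
0.1730330457724694 [-1.61684959  0.13975871  2.57627492] [-0.07592865  0.41030873  0.383647  ] [0.41958268 0.17790882 0.06768661] [ 7.39945634e-01  6.72666572e-01 -3.47259207e-04 -1.44867527e-04] [-0.53429353  0.75607553  0.0520308   2.19056889 -0.18156276  0.19956421
 -0.41354387]
```

{"fn": "move_arm", "kwargs": {
  "turn": [
    [0, 0, -0.012],
    [0, 0, -0.012],
    [0, 0, 0]
  ],
  "dp": [
    [0, 0, 0],
    [0, 0, 0],
    [0, 0, 0]
  ],
  "jaw": [1, 1, 1]
}}

```text
clock: 5.43
tool_pos: [0.4193, 0.1779, 0.0677]
eef_rot: [0.686, 0.727, -0.0, -0.0]
contact_force: [-2.4, -0.5, 2.2]
opening: 0.176
```

Run:
```python
from h import *
s=r.get_state();print(s['opening'],s['contact_force'],s['moment'],s['tool_pos'],s['eef_rot'],s['q'])
```

```text
0.17570551506832835 [-2.38749315 -0.50695539  2.16924352] [-0.01006461  0.54205137  0.00896754] [0.41933237 0.17789307 0.06769004] [ 6.86225211e-01  7.27388875e-01 -4.49842025e-04 -4.27473173e-04] [-0.52098932  0.75487443  0.0305955   2.19018986 -0.10892323  0.19903185
 -0.33366595]
```

{"fn": "move_arm", "kwargs": {
  "turn": [
    [0, 0, -0.012],
    [0, 0, 0]
  ],
  "dp": [
    [0, 0, 0],
    [0, 0, 0]
  ],
  "jaw": [1, 1]
}}

```text
clock: 5.6
tool_pos: [0.4192, 0.1779, 0.0677]
eef_rot: [0.659, 0.752, -0.001, -0.001]
contact_force: [-2.9, 0.2, 3.6]
opening: 0.176
```

Run:
```python
from h import *
s=r.get_state();print(s['opening'],s['contact_force'],s['moment'],s['tool_pos'],s['eef_rot'],s['q'])
```

```text
0.17602838090012268 [-2.92989325  0.15770144  3.6269723 ] [0.03180288 0.63362654 0.01494513] [0.41922565 0.17788352 0.06767608] [ 6.58919477e-01  7.52213133e-01 -5.22730408e-04 -5.02290452e-04] [-0.514817    0.75441756  0.02051107  2.18997623 -0.07400994  0.1991624
 -0.29526596]
```

{"fn": "move_arm", "kwargs": {
  "turn": [
    [0, 0, -0.015],
    [0, 0, -0.015],
    [0, 0, -0.015],
    [0, 0, -0.015],
    [0, 0, -0.015],
    [0, 0, -0.015],
    [0, 0, -0.015],
    [0, 0, -0.015],
    [0, 0, -0.015],
    [0, 0, 0]
  ],
  "dp": [
    [0, 0, 0],
    [0, 0, 0],
    [0, 0, 0],
    [0, 0, 0],
    [0, 0, 0],
    [0, 0, 0],
    [0, 0, 0],
    [0, 0, 0],
    [0, 0, 0],
    [0, 0, 0]
  ],
  "jaw": [1, 1, 1, 1, 1, 1, 1, 1, 1, 1]
}}

```text
clock: 6.43
tool_pos: [0.418, 0.1771, 0.0677]
eef_rot: [0.291, 0.957, -0.001, -0.001]
contact_force: [-5.6, -0.8, 5.5]
opening: 0.176
```

Run:
```python
from h import *
s=r.get_state();print(s['opening'],s['contact_force'],s['moment'],s['tool_pos'],s['eef_rot'],s['q'])
snap('wrist','w2.png')
```

```text
0.17630798283068916 [-5.6366306  -0.83764272  5.4877641 ] [-0.0872699   1.12982165 -0.0245007 ] [0.41795956 0.17714375 0.06765061] [ 0.29064512  0.9568291  -0.00119813 -0.00143363] [-0.43873448  0.75191811 -0.10208718  2.18807516  0.32413379  0.21899457
  0.15041123]
```

View pics/w2.png

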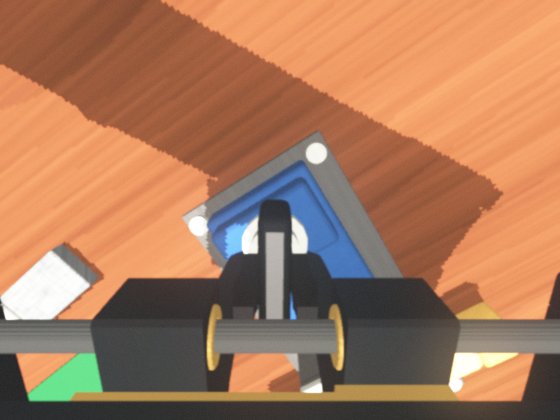

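{"fn": "move_arm", "kwargs": {
  "turn": [
    [0, 0, -0.0165],
    [0, 0, -0.0165],
    [0, 0, -0.0165],
    [0, 0, -0.0165],
    [0, 0, 0],
    [0, 0, 0]
  ],
  "dp": [
    [0, 0, 0],
    [0, 0, 0],
    [0, 0, 0],
    [0, 0, 0],
    [0, 0, 0],
    [0, 0, 0]
  ],
  "jaw": [1, 1, 1, 1, 1, 1]
}}

```text
clock: 6.98
tool_pos: [0.4177, 0.1765, 0.0676]
eef_rot: [0.089, 0.996, -0.001, -0.002]
contact_force: [-6.6, -0.7, 6.4]
opening: 0.177
```

Run:
```python
from h import *
s=r.get_state();print(s['opening'],s['contact_force'],s['moment'],s['tool_pos'],s['eef_rot'],s['q'])
q=s['eef_rot'];print(2*np.degrees(np.arctan2(q[1],q[0]))-88.7)
snap('wrist','w3.png')
```

```text
0.17650113533342426 [-6.60534983 -0.70526066  6.42682497] [-0.20237011  1.27274643  0.00132988] [0.41770384 0.17645144 0.06764035] [ 0.08941232  0.99599204 -0.00144129 -0.00179184] [-0.39435294  0.75343546 -0.17251402  2.18654163  0.50980617  0.24368259
  0.37329491]
81.0403738712124
```

View pics/w3.png

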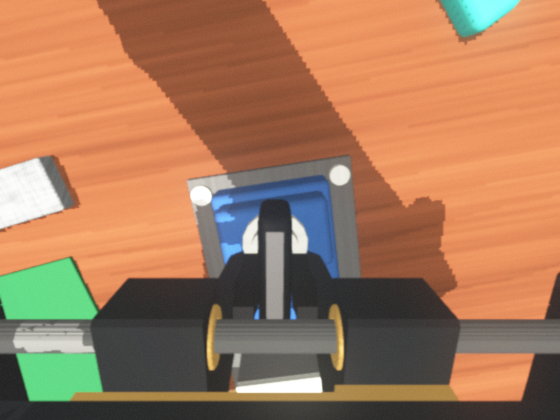

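{"fn": "move_arm", "kwargs": {
  "turn": [
    [0, 0, 0],
    [0, 0, 0],
    [0, 0, 0],
    [0, 0, 0],
    [0, 0, 0],
    [0, 0, 0],
    [0, 0, 0],
    [0, 0, 0],
    [0, 0, 0],
    [0, 0, 0]
  ],
  "dp": [
    [0, 0, 0],
    [0, 0, 0],
    [0, 0, 0],
    [0, 0, 0],
    [0, 0, -0.5],
    [0, 0, -1],
    [0, 0, -1],
    [0, 0, -1],
    [0, 0, -1],
    [0, 0, -1]
  ],
  "jaw": [-1, -1, -1, -1, -1, -1, -1, -1, -1, -1]
}}

```text
clock: 7.87
tool_pos: [0.4201, 0.1779, 0.2065]
eef_rot: [0.088, 0.996, 0.0, 0.0]
contact_force: [0.7, -0.3, 0.6]
opening: 0.907
```

{"fn": "move_arm", "kwargs": {
  "turn": [
    [0, 0, 0.0188],
    [0, 0, 0.0188],
    [0, 0, 0.0188],
    [0, 0, 0.0188],
    [0, 0, 0.0188],
    [0, 0, 0.0188],
    [0, 0, 0.0188],
    [0, 0, 0.0188],
    [0, 0, 0.0188],
    [0, 0, 0.0188]
  ],
  "dp": [
    [0, 0, 0],
    [0, 0, 0],
    [0, 0, 0],
    [0, 0, 0],
    [0, 0, 0],
    [0, 0, 0],
    [0, 0, 0],
    [0, 0, 0],
    [0, 0, 0],
    [0, 0, 0]
  ],
  "jaw": [-1, -1, -1, -1, -1, -1, -1, -1, -1, -1]
}}

```text
clock: 8.7
tool_pos: [0.4203, 0.178, 0.2053]
eef_rot: [0.63, 0.776, 0.0, 0.0]
contact_force: [0.1, 0.5, 1.0]
opening: 1.0
```

{"fn": "move_arm", "kwargs": {
  "turn": [
    [0, 0, 0.0185],
    [0, 0, 0.0185],
    [0, 0, 0],
    [0, 0, 0]
  ],
  "dp": [
    [0, 0, 0],
    [0, 0, 0],
    [0, 0, 0],
    [0, 0, 0]
  ],
  "jaw": [-1, -1, -1, -1]
}}

```text
clock: 9.03
tool_pos: [0.4202, 0.1781, 0.2052]
eef_rot: [0.713, 0.702, 0.0, 0.0]
contact_force: [-0.1, -0.0, 0.1]
opening: 0.998
```

Run:
```python
from h import *
s=r.get_state();print(s['opening'],s['tool_pos'],s['eef_rot'],s['q'],s['contact_force'],s['moment'])
f=snap('wrist','w4.png')['frame']
t=snap('top','t4.png')['frame'][150:285,190:350]
cv2.imwrite('pics/z4.png',cv2.resize(t,None,fx=4.4,fy=4.4,interpolation=cv2.INTER_CUBIC))
```

```text
0.9976538019747226 [0.42017517 0.17806065 0.20522297] [7.12575875e-01 7.01595025e-01 1.27706559e-04 1.65059935e-04] [-0.51087923  0.48711859  0.0131557   2.0705391  -0.01072554  0.58366091
 -0.50583501] [-0.09752625 -0.0203543   0.08478125] [-0.12674722  0.05133354 -0.02662835]
```

View pics/w4.png

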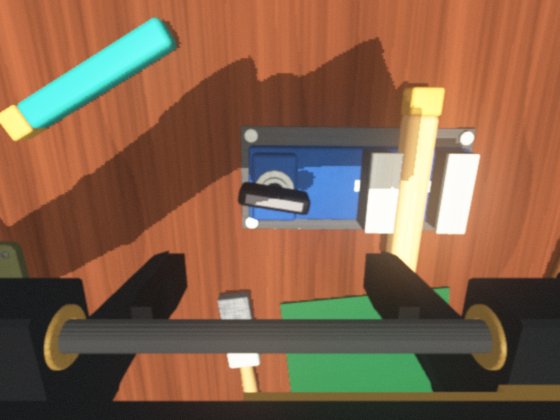

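View pics/z4.png

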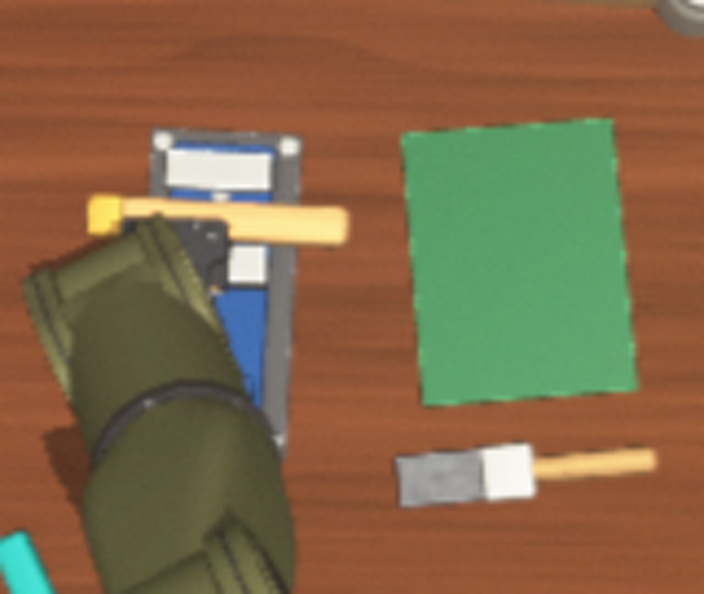

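{"fn": "move_arm", "kwargs": {
  "turn": [
    [0, 0, 0.001],
    [0, 0, 0],
    [0, 0, 0],
    [0, 0, 0],
    [0, 0, 0],
    [0, 0, 0],
    [0, 0, 0],
    [0, 0, 0],
    [0, 0, 0],
    [0, 0, 0]
  ],
  "dp": [
    [-0.49, 0.94, 0],
    [-0.49, 0.94, 0],
    [-0.49, 0.94, 0],
    [-0.49, 0.94, 0],
    [-0.49, 0.94, 0],
    [-0.49, 0.94, 0],
    [0, 0, 1],
    [0, 0, 1],
    [0, 0, 1],
    [0, 0, 1]
  ],
  "jaw": [-1, -1, -1, -1, -1, -1, -1, -1, -1, -1]
}}

```text
clock: 9.97
tool_pos: [0.5595, 0.1009, 0.1042]
eef_rot: [0.715, 0.699, 0.0, -0.0]
contact_force: [0.1, 0.3, 0.5]
opening: 1.001
```

Run:
```python
from h import *
s=r.get_state();print(s['opening'],s['tool_pos'],s['eef_rot'])
c=snap('wrist','w5.png')
```

```text
1.001029853657013 [0.55948161 0.10092987 0.10415292] [ 7.15374309e-01  6.98741290e-01  4.36776902e-04 -1.27048358e-04]
```

View pics/w5.png

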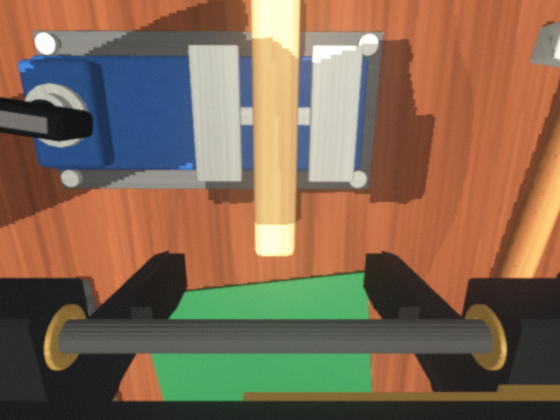

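{"fn": "move_arm", "kwargs": {
  "turn": [
    [0, 0, 0],
    [0, 0, 0],
    [0, 0, 0],
    [0, 0, 0],
    [0, 0, 0],
    [0, 0, 0],
    [0, 0, 0],
    [0, 0, 0],
    [0, 0, 0],
    [0, 0, 0]
  ],
  "dp": [
    [0, 0, 1],
    [0, 0, 1],
    [0, 0, 0.8],
    [0, 0, 0.35],
    [0, 0, 0],
    [0, 0, 0],
    [0, 0, 0],
    [0, 0, 0],
    [0, 0, 0],
    [0, 0, 0]
  ],
  "jaw": [-1, -1, 0, 1, 1, 1, 1, 1, 1, 1],
  "newtons": 50
}}

```text
clock: 10.85
tool_pos: [0.5598, 0.1013, 0.0273]
eef_rot: [0.716, 0.698, 0.001, 0.0]
contact_force: [-0.4, 0.9, -0.2]
opening: 0.424
```

{"fn": "move_arm", "kwargs": {
  "turn": [
    [0, 0, 0],
    [0, 0, 0],
    [0, 0, 0]
  ],
  "dp": [
    [0, 0, 0],
    [0, 0, 0],
    [0, 0, 0]
  ],
  "jaw": [1, 1, 1]
}}

```text
clock: 11.1
tool_pos: [0.5596, 0.101, 0.0268]
eef_rot: [0.716, 0.698, 0.0, 0.0]
contact_force: [0.9, -1.0, 1.6]
opening: 0.32
```

{"fn": "move_arm", "kwargs": {
  "turn": [
    [0, 0, 0],
    [0, 0, 0],
    [0, 0, 0],
    [0, 0, 0],
    [0, 0, 0],
    [0, 0, 0],
    [0, 0, 0],
    [0, 0, 0],
    [0, 0, 0],
    [0, 0, 0]
  ],
  "dp": [
    [0, 0, 0],
    [0, 0, -0.1],
    [0, 0, -0.2],
    [0, 0, -0.4],
    [0, 0, -0.5],
    [0, 0, -0.5],
    [0, 0, -0.5],
    [0, 0, -0.5],
    [0, 0, -0.5],
    [0, 0, -0.5]
  ],
  "jaw": [1, 1, 1, 1, 1, 1, 1, 1, 1, 1]
}}

```text
clock: 11.93
tool_pos: [0.5593, 0.1011, 0.1208]
eef_rot: [0.716, 0.698, 0.0, 0.0]
contact_force: [1.0, 0.0, -1.7]
opening: 0.318
```

Run:
```python
from h import *
s=r.get_state();print(s['opening'],s['tool_pos'],s['eef_rot'],s['contact_force'],s['moment'])
c=snap('wrist','w6.png')
t=snap('side','s6.png')['frame'][130:280,210:370]
cv2.imwrite('pics/z6.png',cv2.resize(t,None,fx=4,fy=4,interpolation=cv2.INTER_CUBIC))
```

```text
0.3178304221932589 [0.5593195  0.1011054  0.12083937] [7.15806823e-01 6.98298193e-01 4.21037236e-04 2.19700500e-04] [ 1.02140174  0.00449689 -1.69161863] [-0.12984224  0.04431588 -0.00160597]
```

View pics/w6.png

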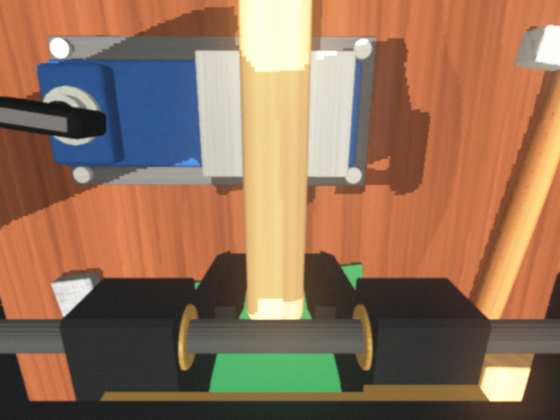

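View pics/z6.png

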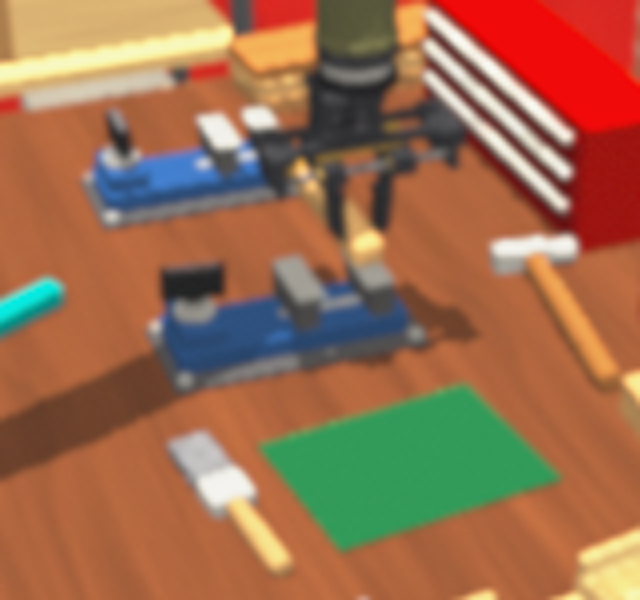

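Run:
```python
from h import *
c=snap('top','t7.png')
hsv=cv2.cvtColor(cv2.imread('pics/top0.png'),cv2.COLOR_BGR2HSV)
m=cv2.inRange(hsv,(50,100,60),(80,255,200));m[:,:270]=0;m[:170]=0;m[:,345:]=0
k=max(cv2.findContours(m,0,1)[0],key=cv2.contourArea)
P=np.array([ray(c,p[0],.004)[:2] for p in k]).astype(np.float32)
print('mat',cv2.minAreaRect(P))
m=cv2.inRange(hsv,(15,40,150),(35,200,255));m[:,:365]=0;m[:165]=0;m[:,405:]=0;m[245:]=0
k=max(cv2.findContours(m,0,1)[0],key=cv2.contourArea);print(cv2.boundingRect(k),cv2.contourArea(k))
P=np.array([ray(c,p[0],.055)[:2] for p in k]).astype(np.float32)
print('rest',cv2.minAreaRect(P))
for p in [(371,173.5),(392,170),(402.5,237),(380.5,241)]: print(ray(c,p,.056))
```

```text
mat ((0.5431591868400574, -0.06216631084680557), (0.21530334651470184, 0.16445772349834442), 5.668258190155029)
(371, 170, 32, 72) 1382.5
rest ((0.5543438196182251, -0.3217740058898926), (0.23901434242725372, 0.08126038312911987), 9.006436347961426)
[ 0.6625391  -0.27513508  0.056     ]
[ 0.67636601 -0.34735938  0.056     ]
[ 0.4462792  -0.37969759  0.056     ]
[ 0.43128737 -0.30547564  0.056     ]
```

{"fn": "move_arm", "kwargs": {
  "turn": [
    [0, 0, -0.006],
    [0, 0, -0.014],
    [0, 0, -0.014],
    [0, 0, -0.014],
    [0, 0, -0.014],
    [0, 0, -0.014],
    [0, 0, -0.014],
    [0, 0, -0.014],
    [0, 0, -0.014],
    [0, 0, -0.014]
  ],
  "dp": [
    [0, 0, -0.1],
    [0, 0, -0.2],
    [0, 0, -0.2],
    [0, 0, -0.2],
    [0, 0, 0],
    [0, 0, 0],
    [0, 0, 0],
    [0, 0, 0],
    [0, 0, 0],
    [0, 0, 0]
  ],
  "jaw": [1, 1, 1, 1, 1, 1, 1, 1, 1, 1]
}}

```text
clock: 12.92
tool_pos: [0.5587, 0.1009, 0.1359]
eef_rot: [0.372, 0.928, -0.0, -0.001]
contact_force: [-0.3, 0.2, -0.5]
opening: 0.321
```

{"fn": "move_arm", "kwargs": {
  "turn": [
    [0, 0, -0.014],
    [0, 0, -0.014],
    [0, 0, -0.014],
    [0, 0, -0.014],
    [0, 0, -0.014],
    [0, 0, -0.014],
    [0, 0, -0.014],
    [0, 0, -0.014],
    [0, 0, -0.014],
    [0, 0, -0.012]
  ],
  "dp": [
    [0, 0, 0],
    [0, 0, 0],
    [0, 0, 0],
    [0, 0, 0],
    [0, 0, 0],
    [0, 0, 0],
    [0, 0, 0],
    [0, 0, 0],
    [0, 0, 0],
    [0, 0, 0]
  ],
  "jaw": [1, 1, 1, 1, 1, 1, 1, 1, 1, 1]
}}

```text
clock: 13.75
tool_pos: [0.5587, 0.1008, 0.1359]
eef_rot: [-0.053, 0.999, -0.0, -0.001]
contact_force: [-0.8, -0.6, -0.7]
opening: 0.32
```

{"fn": "move_arm", "kwargs": {
  "turn": [
    [0, 0, 0],
    [0, 0, 0],
    [0, 0, 0],
    [0, 0, 0],
    [0, 0, 0],
    [0, 0, 0],
    [0, 0, 0],
    [0, 0, 0],
    [0, 0, 0],
    [0, 0, 0]
  ],
  "dp": [
    [-0.1, -0.4, 0],
    [-0.2, -0.76, 0],
    [-0.2, -0.76, 0],
    [-0.2, -0.76, 0],
    [-0.2, -0.76, 0],
    [-0.2, -0.76, 0],
    [-0.2, -0.76, 0],
    [-0.2, -0.76, 0],
    [-0.2, -0.52, 0],
    [-0.1, -0.2, 0]
  ],
  "jaw": [1, 1, 1, 1, 1, 1, 1, 1, 1, 1]
}}

```text
clock: 14.58
tool_pos: [0.6205, -0.0591, 0.1356]
eef_rot: [-0.047, 0.999, -0.001, -0.0]
contact_force: [0.9, 0.7, 0.3]
opening: 0.325
```

Run:
```python
from h import *
s=r.get_state();print(s['opening'],s['tool_pos'],s['eef_rot'],s['contact_force'],s['moment'])
q=s['eef_rot'];print(2*np.degrees(np.arctan2(q[1],q[0])))
c=snap('wrist','w8.png')
t=snap('side','s8.png')['frame'][130:280,210:370]
cv2.imwrite('pics/z8.png',cv2.resize(t,None,fx=4,fy=4,interpolation=cv2.INTER_CUBIC))
```

```text
0.3245488914612104 [ 0.62047237 -0.05910188  0.13564396] [-4.71479369e-02  9.98887084e-01 -1.21104192e-03 -4.45299954e-04] [0.88600615 0.71176681 0.34124668] [ 0.02982132 -0.08439718  0.00808316]
185.40476375585337
```

View pics/w8.png

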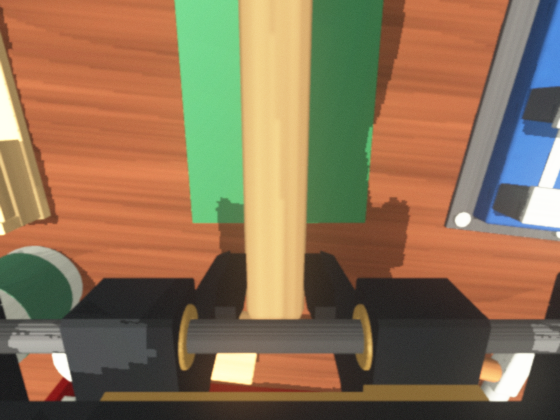

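View pics/z8.png

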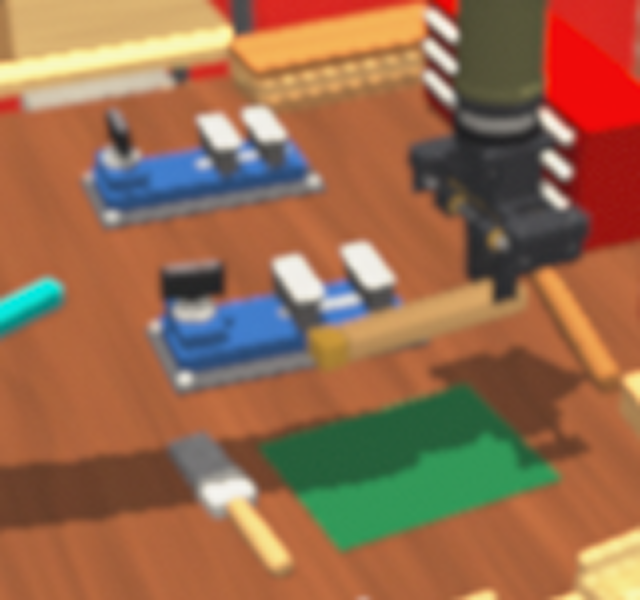

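{"fn": "move_arm", "kwargs": {
  "turn": [
    [0, -0.003, 0],
    [0, 0, 0],
    [0, 0, 0],
    [0, 0, 0],
    [0, 0, 0],
    [0, 0, 0],
    [0, 0, 0],
    [0, 0, 0],
    [0, 0, 0],
    [0, 0, 0]
  ],
  "dp": [
    [0.1, 0.1, 0.2],
    [0.1, 0.1, 0.5],
    [0, 0, 0.8],
    [0, 0, 0.8],
    [0, 0, 0.8],
    [0, 0, 0.8],
    [0, 0, 0.5],
    [0, 0, 0.3],
    [0, 0, 0.2],
    [0, 0, 0]
  ],
  "jaw": [1, 1, 1, 1, 1, 1, 1, 1, 1, 1]
}}

```text
clock: 15.52
tool_pos: [0.6167, -0.0492, 0.0135]
eef_rot: [-0.051, 0.999, 0.001, 0.009]
contact_force: [-1.4, -0.4, -0.1]
opening: 0.322
```

{"fn": "move_arm", "kwargs": {
  "turn": [
    [0, 0, 0],
    [0, 0, 0],
    [0, 0, 0],
    [0, 0, 0]
  ],
  "dp": [
    [0, 0, 0.1],
    [0, 0, 0.1],
    [0, 0, 0.05],
    [0, 0, 0]
  ],
  "jaw": [1, 1, 1, 1]
}}

```text
clock: 15.85
tool_pos: [0.6172, -0.0499, 0.0079]
eef_rot: [-0.05, 0.999, 0.0, 0.01]
contact_force: [1.0, 0.0, 0.2]
opening: 0.32
```

Run:
```python
from h import *
s=r.get_state();print(s['opening'],s['tool_pos'],s['eef_rot'],s['contact_force'],s['moment'])
t=snap('side','s9.png')['frame'][130:280,210:370]
cv2.imwrite('pics/z9.png',cv2.resize(t,None,fx=4,fy=4,interpolation=cv2.INTER_CUBIC))
```

```text
0.32004079943046093 [ 0.61724285 -0.04992746  0.0079169 ] [-5.03328010e-02  9.98685976e-01  4.64373627e-04  9.62889050e-03] [0.95050897 0.02340663 0.17704698] [ 0.09599506 -0.03788555 -0.02921272]
```

View pics/z9.png

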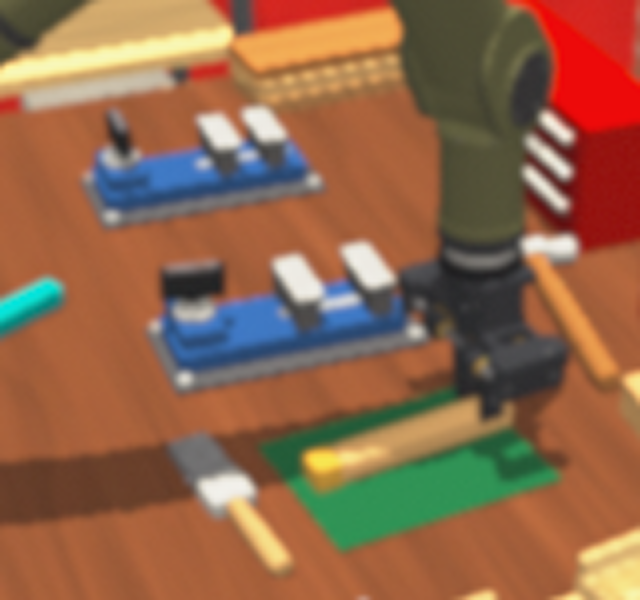

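{"fn": "move_arm", "kwargs": {
  "turn": [
    [0, 0, 0],
    [0, 0, 0],
    [0, 0, 0]
  ],
  "dp": [
    [0, 0, 0.07],
    [0, 0, 0.05],
    [0, 0, 0]
  ],
  "jaw": [1, 1, 1]
}}

```text
clock: 16.15
tool_pos: [0.6171, -0.0498, 0.0046]
eef_rot: [-0.05, 0.999, 0.001, 0.009]
contact_force: [-0.8, -0.2, 0.3]
opening: 0.321
```

{"fn": "move_arm", "kwargs": {
  "turn": [
    [0, 0, 0],
    [0, 0, 0],
    [0, 0, 0]
  ],
  "dp": [
    [0, 0, 0.04],
    [0, 0, 0],
    [0, 0, 0]
  ],
  "jaw": [1, 1, 1]
}}

```text
clock: 16.4
tool_pos: [0.6172, -0.0498, 0.0037]
eef_rot: [-0.05, 0.999, 0.001, 0.009]
contact_force: [-0.4, 0.8, -0.6]
opening: 0.325
```

{"fn": "move_arm", "kwargs": {
  "turn": [
    [0, 0, 0],
    [0, 0, 0],
    [0, 0, 0]
  ],
  "dp": [
    [0, 0, 0.04],
    [0, 0, 0],
    [0, 0, 0]
  ],
  "jaw": [1, 1, 1]
}}

```text
clock: 16.65
tool_pos: [0.6172, -0.0498, 0.0027]
eef_rot: [-0.05, 0.999, 0.001, 0.009]
contact_force: [-0.1, -0.6, 0.1]
opening: 0.322
```

Run:
```python
from h import *
s=r.get_state();print(s['opening'],s['tool_pos'],s['eef_rot'],s['contact_force'],s['moment'])
```

```text
0.32197187896003066 [ 0.61718415 -0.04980255  0.00265586] [-5.04432326e-02  9.98682546e-01  5.06474921e-04  9.40194275e-03] [-0.07871349 -0.55555965  0.06876327] [ 0.00319458 -0.0142048   0.02828249]
```

{"fn": "move_arm", "kwargs": {
  "turn": [
    [0, 0, 0],
    [0, 0, 0],
    [0, 0, 0]
  ],
  "dp": [
    [0, 0, 0.04],
    [0, 0, 0],
    [0, 0, 0]
  ],
  "jaw": [1, 1, 1]
}}

```text
clock: 16.9
tool_pos: [0.6172, -0.0498, 0.0016]
eef_rot: [-0.05, 0.999, 0.001, 0.009]
contact_force: [0.3, -1.0, -0.4]
opening: 0.322
```

{"fn": "move_arm", "kwargs": {
  "turn": [
    [0, 0, 0],
    [0, 0, 0],
    [0, 0, 0]
  ],
  "dp": [
    [0, 0, 0.04],
    [0, 0, 0],
    [0, 0, 0]
  ],
  "jaw": [1, 1, 1]
}}

```text
clock: 17.15
tool_pos: [0.6173, -0.0498, 0.001]
eef_rot: [-0.05, 0.999, 0.0, 0.01]
contact_force: [-2.1, -0.3, 3.2]
opening: 0.322
```

Run:
```python
from h import *
s=r.get_state();print(s['opening'],s['tool_pos'],s['eef_rot'],s['contact_force'],s['moment'])
t=snap('side','s10.png')['frame'][190:260,270:350]
cv2.imwrite('pics/z10.png',cv2.resize(t,None,fx=8,fy=8,interpolation=cv2.INTER_CUBIC))
```

```text
0.3217281428294957 [ 0.61731555 -0.04979538  0.00098613] [-5.04538576e-02  9.98680735e-01  4.36452300e-04  9.53976554e-03] [-2.1253416  -0.25113313  3.21944916] [0.01725766 0.17161529 0.00207332]
```

View pics/z10.png

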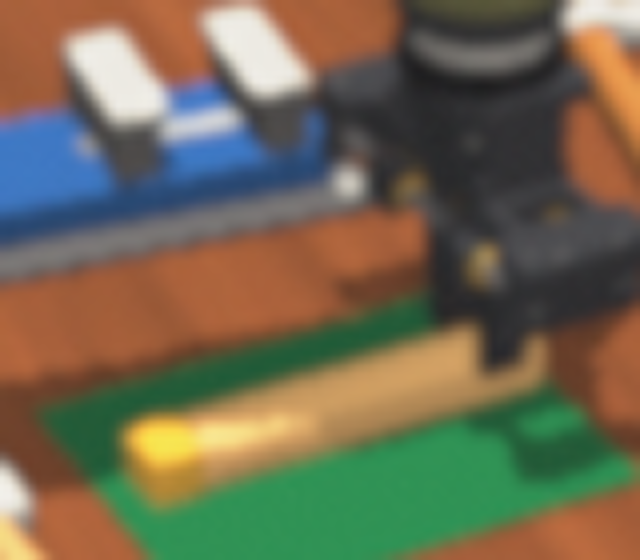

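{"fn": "move_arm", "kwargs": {
  "turn": [
    [0, 0.0015, 0],
    [0, 0, 0],
    [0, 0, 0]
  ],
  "dp": [
    [0, 0, 0],
    [0, 0, 0],
    [0, 0, 0]
  ],
  "jaw": [1, 1, 1]
}}

```text
clock: 17.45
tool_pos: [0.617, -0.0499, 0.001]
eef_rot: [-0.05, 0.999, 0.0, 0.004]
contact_force: [-2.2, -0.7, 5.9]
opening: 0.32
```

Run:
```python
from h import *
s=r.get_state();print(s['opening'],s['tool_pos'],s['eef_rot'],s['contact_force'],s['moment'])
```

```text
0.3196762478756443 [ 0.61704914 -0.0498537   0.00095096] [-5.03886899e-02  9.98720231e-01  1.59201371e-04  4.34228646e-03] [-2.24350945 -0.68528467  5.94085981] [ 0.03450031  0.35343288 -0.04990851]
```

{"fn": "move_arm", "kwargs": {
  "turn": [
    [0, 0, 0],
    [0, 0, 0],
    [0, 0, 0],
    [0, 0, 0],
    [0, 0, 0],
    [0, 0, 0],
    [0, 0, 0],
    [0, 0, 0],
    [0, 0, 0],
    [0, 0, 0]
  ],
  "dp": [
    [0, 0, 0],
    [0, 0, 0],
    [0, 0, 0],
    [0, 0, 0],
    [0, 0, 0],
    [0, 0, 0],
    [0, 0, -0.5],
    [0, 0, -1],
    [0, 0, -1],
    [0, 0, -1]
  ],
  "jaw": [0, -0.5, -1, -1, -1, -1, -1, -1, -1, -1]
}}

```text
clock: 18.28
tool_pos: [0.6162, -0.0498, 0.0899]
eef_rot: [-0.051, 0.999, 0.0, 0.005]
contact_force: [-0.6, 0.2, 0.3]
opening: 1.001
```

{"fn": "move_arm", "kwargs": {
  "turn": [
    [0, 0, 0],
    [0, 0, 0],
    [0, 0, 0],
    [0, 0, 0],
    [0, 0, 0]
  ],
  "dp": [
    [0.5, 0, -0.5],
    [0.9, 0, 0],
    [0.9, 0, 0],
    [0.2, 0, 0],
    [0, 0, 0]
  ],
  "jaw": [-1, -1, -1, -1, -1]
}}

```text
clock: 18.7
tool_pos: [0.5529, -0.0568, 0.1009]
eef_rot: [-0.051, 0.999, -0.0, 0.004]
contact_force: [0.1, -0.5, 0.7]
opening: 1.001
```

Run:
```python
from h import *
s=r.get_state();print(s['opening'],s['tool_pos'],s['eef_rot'],s['contact_force'],s['moment'])
snap('wrist','w11.png')
t=snap('side','s11.png')['frame'][190:260,270:350]
cv2.imwrite('pics/z11.png',cv2.resize(t,None,fx=8,fy=8,interpolation=cv2.INTER_CUBIC))
```

```text
1.000727237197523 [ 0.55285489 -0.05676711  0.10088873] [-5.05303150e-02  9.98713448e-01 -1.95358347e-04  4.25413557e-03] [ 0.10175741 -0.53982325  0.70347086] [ 0.09249478 -0.04461971  0.01736601]
```

View pics/w11.png

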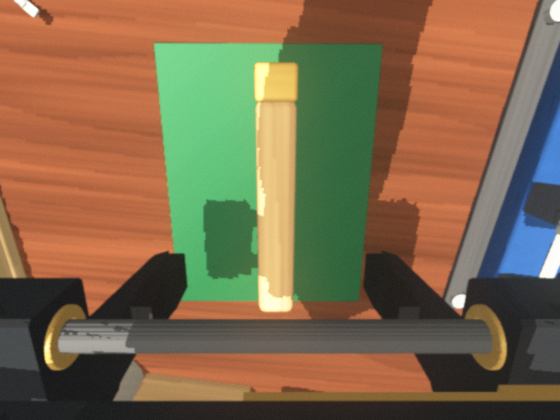

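View pics/z11.png

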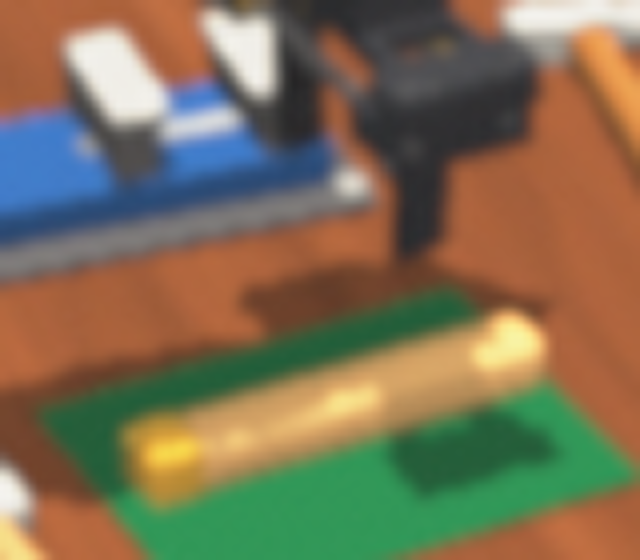

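Run:
```python
from h import *
c=snap('wrist');s=r.get_state()
f=c['frame'];hsv=cv2.cvtColor(f,cv2.COLOR_BGR2HSV)
m=cv2.inRange(hsv,(12,60,120),(32,255,255));m[:,:245]=0;m[:,310:]=0;m[:50]=0;m[318:]=0
k=max(cv2.findContours(m,0,1)[0],key=cv2.contourArea);print(cv2.boundingRect(k))
P=np.array([ray(c,p[0],.030)[:2] for p in k]).astype(np.float32)
print(cv2.minAreaRect(P))
for p in [(258,65),(297,65),(260,308),(292,308)]: print(p,ray(c,p,.03).round(4))
for p in [(155,45),(381,45),(174,300),(361,300)]: print('mat',p,ray(c,p,.004).round(4))
mid=np.array(cv2.minAreaRect(P)[0]);T=R.from_quat(s['eef_rot']).as_matrix()
print('tool delta',T.T@(np.r_[mid,.017]-s['tool_pos'])/.025)
q=s['eef_rot'];print(2*np.degrees(np.arctan2(q[1],q[0])))
```

```text
(245, 57, 59, 253)
((0.5465153455734253, -0.057133082300424576), (0.19702157378196716, 0.049092717468738556), 5.784632205963135)
(258, 65) [ 0.4545 -0.0772  0.03  ]
(297, 65) [ 0.4518 -0.051   0.03  ]
(260, 308) [ 0.6447 -0.0592  0.03  ]
(292, 308) [ 0.642 -0.032  0.03 ]
mat (155, 45) [ 0.446  -0.1554  0.004 ]
mat (381, 45) [0.4292 0.0103 0.004 ]
mat (174, 300) [ 0.6621 -0.1399  0.004 ]
mat (361, 300) [0.6444 0.0348 0.004 ]
tool delta [ 0.41834647 -0.01593711  3.33545457]
185.7805186562306
```

{"fn": "move_arm", "kwargs": {
  "turn": [
    [0, 0.0014, 0],
    [0, 0, 0],
    [0, 0, 0],
    [0, 0, 0],
    [0, 0, 0],
    [0, 0, 0],
    [0, 0, 0],
    [0, 0, 0],
    [0, 0, 0],
    [0, 0, 0]
  ],
  "dp": [
    [0.25, 0.08, 0],
    [0, 0, 0.8],
    [0, 0, 0.9],
    [0, 0, 0.9],
    [0, 0, 0.8],
    [0, 0, 0.4],
    [0, 0, 0.08],
    [0, 0, 0],
    [0, 0, 0],
    [0, 0, 0]
  ],
  "jaw": [-1, -1, -1, -1, -1, -1, 0, 1, 1, 1],
  "newtons": 50
}}

```text
clock: 19.68
tool_pos: [0.5487, -0.0548, 0.0041]
eef_rot: [-0.05, 0.999, 0.0, 0.001]
contact_force: [0.2, -0.3, 0.9]
opening: 0.723
```

{"fn": "move_arm", "kwargs": {
  "turn": [
    [0, 0, 0],
    [0, 0, 0],
    [0, 0, 0],
    [0, 0, 0],
    [0, 0, 0],
    [0, 0, 0],
    [0, 0, 0],
    [0, 0, 0]
  ],
  "dp": [
    [0, 0, 0],
    [0, 0, 0],
    [0, 0, 0],
    [0, 0, 0],
    [0, 0, 0],
    [0, 0, 0],
    [0, 0, 0],
    [0, 0, 0]
  ],
  "jaw": [1, 1, 1, 1, 1, 1, 1, 1]
}}

```text
clock: 20.35
tool_pos: [0.5489, -0.0545, 0.0045]
eef_rot: [-0.051, 0.999, 0.0, 0.002]
contact_force: [-0.9, -0.4, 11.2]
opening: 0.119
```

Run:
```python
from h import *
s=r.get_state();print(s['opening'],s['tool_pos'],s['eef_rot'],s['contact_force'],s['moment'])
snap('wrist','w12.png')
t=snap('side','s12.png')['frame'][190:260,270:350]
cv2.imwrite('pics/z12.png',cv2.resize(t,None,fx=8,fy=8,interpolation=cv2.INTER_CUBIC))
```

```text
0.11861682739682397 [ 0.54886648 -0.05451385  0.00446546] [-5.05759376e-02  9.98718870e-01  4.74826236e-06  1.64138951e-03] [-0.94482612 -0.38814134 11.19765394] [0.07366546 0.18877523 0.02680821]
```

View pics/w12.png

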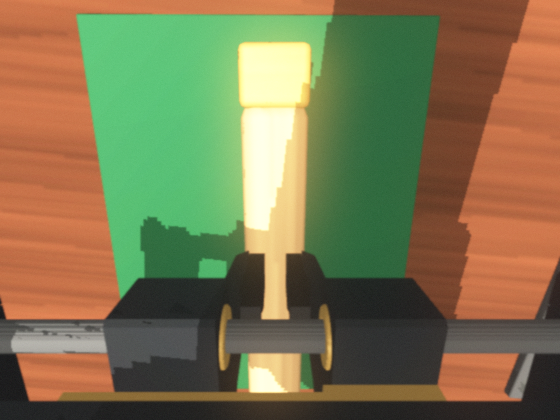

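View pics/z12.png

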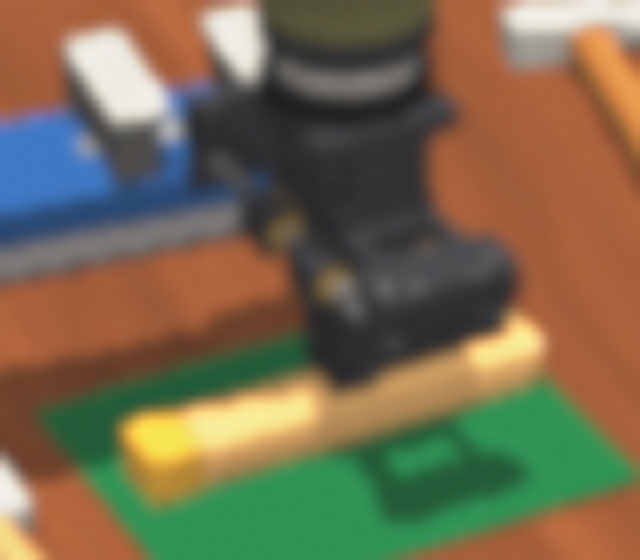

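Run:
```python
import cv2
f=cv2.imread('pics/w12.png')[230:420,180:370]
cv2.imwrite('pics/z12b.png',cv2.resize(f,None,fx=3.2,fy=3.1,interpolation=cv2.INTER_CUBIC))
f=cv2.imread('pics/w6.png')[230:420,180:370]
cv2.imwrite('pics/z6b.png',cv2.resize(f,None,fx=3.2,fy=3.1,interpolation=cv2.INTER_CUBIC))
```

```text
(no output)
```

View pics/z12b.png

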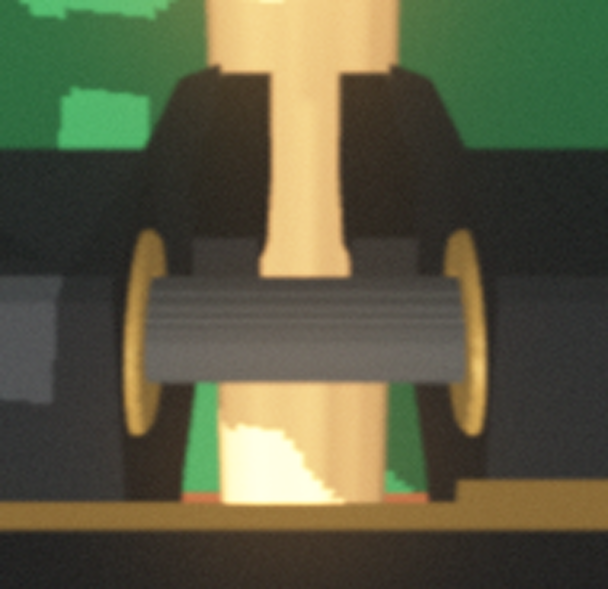

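View pics/z6b.png

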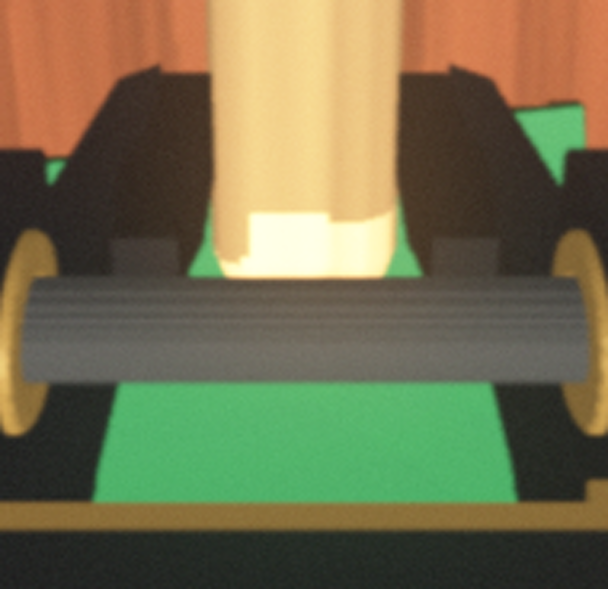

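{"fn": "move_arm", "kwargs": {
  "turn": [
    [0, 0, 0],
    [0, 0, 0],
    [0, 0, 0],
    [0, 0, 0],
    [0, 0, 0],
    [0, 0, 0],
    [0, 0, 0],
    [0, 0, 0]
  ],
  "dp": [
    [0, 0, 0],
    [0, 0, 0],
    [0, 0, 0],
    [0, 0, 0],
    [0, 0, 0],
    [0, 0, 0],
    [0, 0, 0],
    [0, 0, 0]
  ],
  "jaw": [-0.5, -0.5, -0.5, -0.5, -0.5, -0.5, -0.5, -0.5]
}}

```text
clock: 21.12
tool_pos: [0.5474, -0.0549, 0.0029]
eef_rot: [-0.05, 0.999, 0.0, -0.0]
contact_force: [-0.5, -1.0, -0.1]
opening: 0.609
```

Run:
```python
from h import *
s=r.get_state();print(s['opening'],s['tool_pos'],s['eef_rot'],s['contact_force'],s['moment'])
f=snap('wrist','w13.png')
t=snap('side','s13.png')['frame'][190:260,270:350]
cv2.imwrite('pics/z13.png',cv2.resize(t,None,fx=8,fy=8,interpolation=cv2.INTER_CUBIC))
```

```text
0.6088468689196173 [ 0.54741399 -0.05490004  0.00289953] [-5.04099432e-02  9.98728611e-01  3.30071138e-06 -1.16587792e-06] [-0.4607729  -0.97463756 -0.13378086] [ 0.04930701 -0.01520145  0.0322387 ]
```

View pics/w13.png

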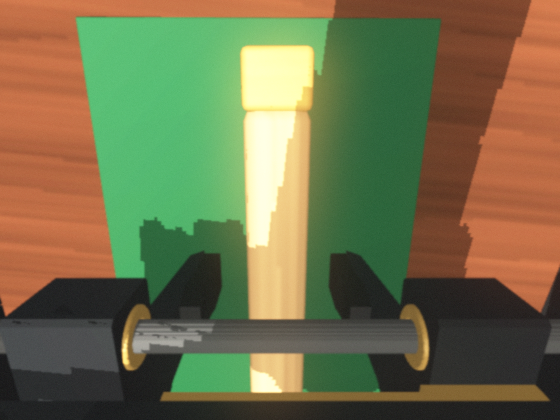

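View pics/z13.png

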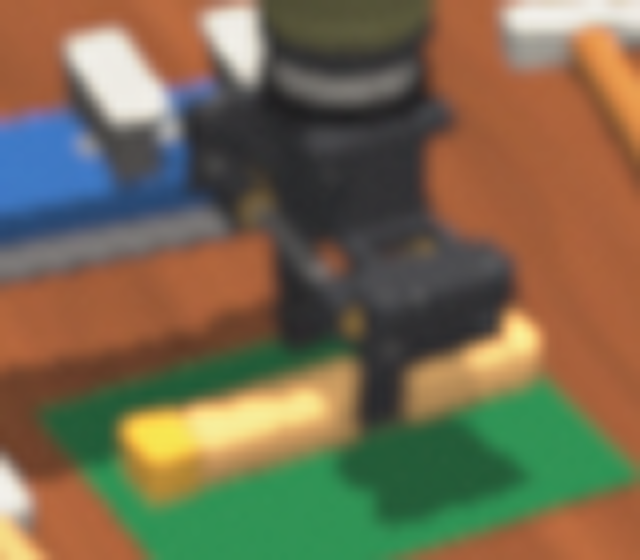

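{"fn": "move_arm", "kwargs": {
  "turn": [
    [0, 0, 0],
    [0, 0, 0],
    [0, 0, 0],
    [0, 0, 0],
    [0, 0, 0]
  ],
  "dp": [
    [0, 0, -0.04],
    [0, 0, 0],
    [0, 0, 0],
    [0, 0, 0],
    [0, 0, 0]
  ],
  "jaw": [0.2, 0.2, 0.2, 0.2, 0.2],
  "newtons": 12
}}

```text
clock: 21.63
tool_pos: [0.5477, -0.0548, 0.004]
eef_rot: [-0.05, 0.999, 0.0, 0.0]
contact_force: [0.2, -0.0, -0.6]
opening: 0.399
```

{"fn": "move_arm", "kwargs": {
  "turn": [
    [0, 0, 0],
    [0, 0, 0],
    [0, 0, 0]
  ],
  "dp": [
    [0, 0, 0],
    [0, 0, 0],
    [0, 0, 0]
  ],
  "jaw": [0.4, 0.4, 0.4]
}}

```text
clock: 21.88
tool_pos: [0.5478, -0.0547, 0.0044]
eef_rot: [-0.05, 0.999, -0.0, 0.0]
contact_force: [-1.5, 0.1, 5.1]
opening: 0.3
```

Run:
```python
from h import *
s=r.get_state();print(s['opening'],s['tool_pos'],s['eef_rot'],s['contact_force'],s['moment'])
f=snap('wrist','w14.png')
```

```text
0.2996058185234574 [ 0.5478235  -0.05473547  0.00444927] [-5.04633470e-02  9.98725802e-01 -9.68946833e-06  4.72872600e-04] [-1.45922043  0.1357642   5.06463817] [0.04682201 0.23255346 0.02506567]
```

View pics/w14.png

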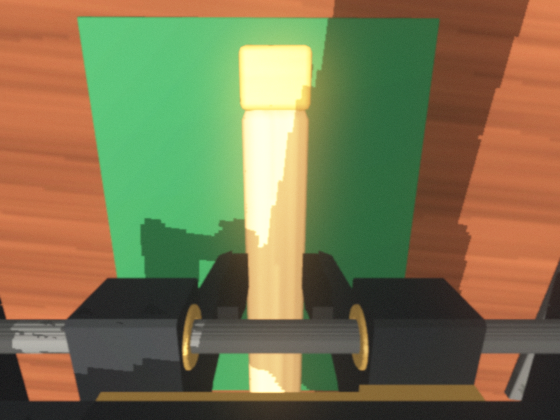

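{"fn": "move_arm", "kwargs": {
  "turn": [
    [0, 0, 0],
    [0, 0, 0],
    [0, 0, 0]
  ],
  "dp": [
    [0, 0, 0],
    [0, 0, 0],
    [0, 0, 0]
  ],
  "jaw": [1, 1, 1]
}}

```text
clock: 22.18
tool_pos: [0.5484, -0.0547, 0.0045]
eef_rot: [-0.05, 0.999, 0.0, 0.001]
contact_force: [-0.3, -0.4, 6.2]
opening: 0.096
```

{"fn": "move_arm", "kwargs": {
  "turn": [
    [0, 0, 0],
    [0, 0, 0],
    [0, 0, 0]
  ],
  "dp": [
    [0, 0, 0],
    [0, 0, 0],
    [0, 0, 0]
  ],
  "jaw": [1, 1, 1]
}}

```text
clock: 22.43
tool_pos: [0.5485, -0.0547, 0.0045]
eef_rot: [-0.05, 0.999, 0.0, 0.001]
contact_force: [0.0, 0.6, 5.6]
opening: 0.003
```

Run:
```python
from h import *
s=r.get_state();print(s['opening'],s['tool_pos'],s['eef_rot'],s['contact_force'],s['moment'])
f=snap('wrist','w15.png')
t=snap('side','s15.png')['frame'][190:260,270:350]
cv2.imwrite('pics/z15.png',cv2.resize(t,None,fx=8,fy=8,interpolation=cv2.INTER_CUBIC))
```

```text
0.0025664711191092145 [ 0.54848791 -0.05474013  0.00450159] [-5.04826333e-02  9.98724375e-01  4.41111410e-05  1.06045714e-03] [0.03366717 0.64137626 5.62053063] [ 0.05457603  0.00267101 -0.00202422]
```

View pics/w15.png

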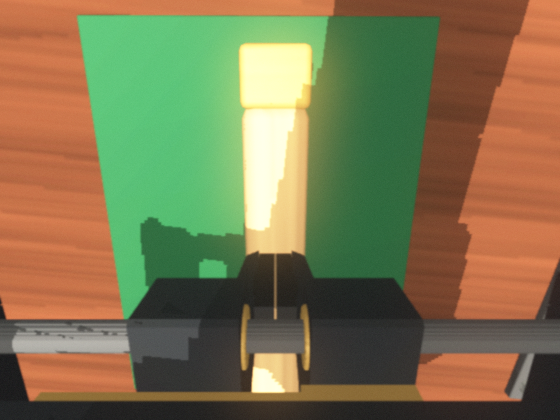

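View pics/z15.png

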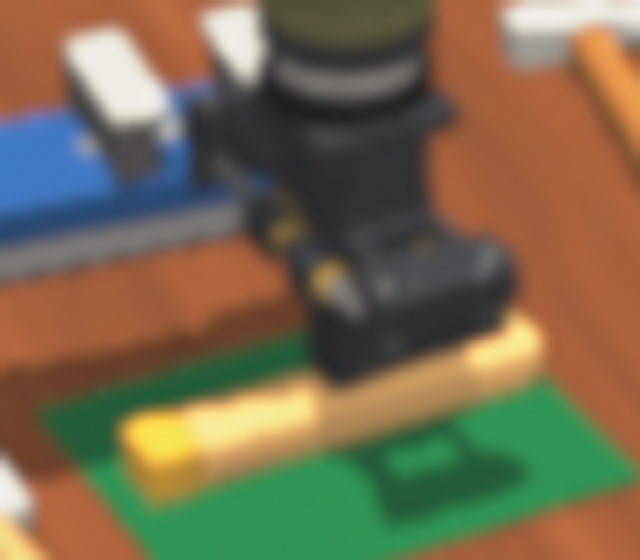

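{"fn": "move_arm", "kwargs": {
  "turn": [
    [0, 0, 0],
    [0, 0, 0],
    [0, 0, 0],
    [0, 0, 0],
    [0, 0, 0],
    [0, 0, 0],
    [0, 0, 0],
    [0, 0, 0]
  ],
  "dp": [
    [0, 0, 0],
    [0, 0, 0],
    [0, 0, 0],
    [0, 0, 0],
    [0, 0, 0],
    [0, 0, -0.3],
    [0, 0, 0],
    [0, 0, 0]
  ],
  "jaw": [-0.3, -0.3, -0.3, -0.3, -0.3, -0.3, -0.3, 0.2]
}}

```text
clock: 23.2
tool_pos: [0.5477, -0.0552, 0.0117]
eef_rot: [-0.05, 0.999, -0.0, 0.0]
contact_force: [-1.4, 0.1, 0.1]
opening: 0.481
```

{"fn": "move_arm", "kwargs": {
  "turn": [
    [0, 0, 0],
    [0, 0, 0],
    [0, 0, 0],
    [0, 0, 0],
    [0, 0, 0]
  ],
  "dp": [
    [0, 0, 0],
    [0, 0, 0],
    [0, 0, 0],
    [0, 0, 0],
    [0, 0, 0]
  ],
  "jaw": [0.6, 0.6, 0.6, 0.6, 0.6]
}}

```text
clock: 23.62
tool_pos: [0.5476, -0.0548, 0.0114]
eef_rot: [-0.05, 0.999, 0.0, 0.0]
contact_force: [-0.8, -0.3, 0.3]
opening: 0.198
```

{"fn": "move_arm", "kwargs": {
  "turn": [
    [0, 0, 0],
    [0, 0, 0],
    [0, 0, 0],
    [0, 0, 0],
    [0, 0, 0],
    [0, 0, 0],
    [0, 0, 0],
    [0, 0, 0],
    [0, 0, 0],
    [0, 0, 0]
  ],
  "dp": [
    [0, 0, 0],
    [0, 0, 0],
    [0, 0, 0],
    [0, 0, 0],
    [0.5, 0, 0],
    [0.5, 0, -0.1],
    [0, 0, 0],
    [0, 0, 0],
    [0, 0, 0],
    [0, 0, 0]
  ],
  "jaw": [-0.2, -0.2, -0.2, -0.2, -0.2, -0.2, 0.5, 0.5, 0.5, 0.5]
}}

```text
clock: 24.45
tool_pos: [0.524, -0.0571, 0.014]
eef_rot: [-0.05, 0.999, 0.0, 0.001]
contact_force: [0.5, 0.8, -0.2]
opening: 0.323
```

{"fn": "move_arm", "kwargs": {
  "turn": [
    [0, 0, 0],
    [0, 0, 0]
  ],
  "dp": [
    [0, 0, 0],
    [0, 0, 0]
  ],
  "jaw": [0.6, 0.6]
}}

```text
clock: 24.62
tool_pos: [0.5234, -0.0572, 0.0139]
eef_rot: [-0.05, 0.999, 0.0, 0.001]
contact_force: [0.2, -0.8, 1.3]
opening: 0.201
```

Run:
```python
from h import *
s=r.get_state();print(s['opening'],s['tool_pos'],s['eef_rot'],s['contact_force'],s['moment'])
f=snap('wrist','w16.png')
```

```text
0.20117253359997464 [ 0.52340494 -0.05723891  0.01393984] [-5.04186795e-02  9.98727972e-01  1.52093112e-04  6.08847111e-04] [ 0.16660022 -0.79971524  1.34086332] [-0.0069573  -0.01416426  0.0006489 ]
```

View pics/w16.png

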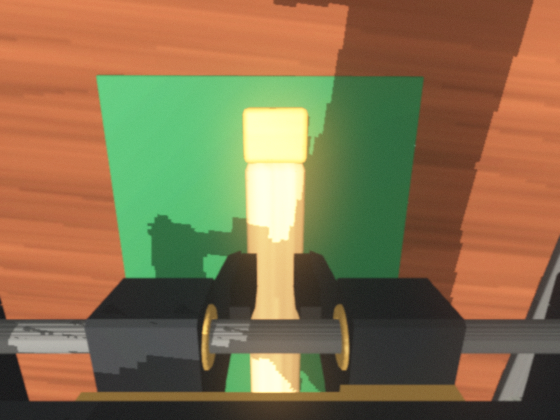

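{"fn": "move_arm", "kwargs": {
  "turn": [
    [0, 0, 0],
    [0, 0, 0],
    [0, 0, 0],
    [0, 0, 0],
    [0, 0, 0],
    [0, 0, 0],
    [0, 0, 0],
    [0, 0, 0],
    [0, 0, 0]
  ],
  "dp": [
    [0, 0, 0],
    [0, 0, 0],
    [0, 0, 0],
    [0, 0, 0.15],
    [0.6, 0, 0.2],
    [0, 0, 0],
    [0, 0, 0],
    [0, 0, 0],
    [0, 0, 0]
  ],
  "jaw": [-0.2, -0.2, -0.2, -0.2, -0.2, 0.6, 0.6, 0.6, 0.6]
}}

```text
clock: 25.42
tool_pos: [0.509, -0.0587, 0.0054]
eef_rot: [-0.05, 0.999, 0.0, 0.001]
contact_force: [-0.5, -0.5, -0.4]
opening: 0.295
```

{"fn": "move_arm", "kwargs": {
  "turn": [
    [0, 0, 0],
    [0, 0, 0]
  ],
  "dp": [
    [0, 0, 0],
    [0, 0, 0]
  ],
  "jaw": [0.6, 0.6]
}}

```text
clock: 25.58
tool_pos: [0.5086, -0.0588, 0.0054]
eef_rot: [-0.05, 0.999, 0.0, 0.001]
contact_force: [0.4, -0.2, 0.3]
opening: 0.199
```

{"fn": "move_arm", "kwargs": {
  "turn": [
    [0, 0, 0],
    [0, 0, 0],
    [0, 0, 0],
    [0, 0, 0],
    [0, 0, 0],
    [0, 0, 0],
    [0, 0, 0],
    [0, 0, 0],
    [0, 0, 0],
    [0, 0, 0]
  ],
  "dp": [
    [0, 0, 0],
    [0, 0, 0],
    [0, 0, 0],
    [0.3, 0, 0],
    [0.8, 0, 0],
    [0, 0, 0],
    [0, 0, 0],
    [0, 0, 0],
    [0, 0, 0],
    [0, 0, 0]
  ],
  "jaw": [-0.2, -0.2, -0.2, -0.2, -0.2, 0.6, 0.6, 0.6, 0.6, 0.6]
}}

```text
clock: 26.42
tool_pos: [0.4816, -0.0615, 0.0053]
eef_rot: [-0.05, 0.999, 0.0, 0.001]
contact_force: [-0.3, 0.9, -0.4]
opening: 0.228
```

{"fn": "move_arm", "kwargs": {
  "turn": [
    [0, 0, 0],
    [0, 0, 0]
  ],
  "dp": [
    [0, 0, 0],
    [0, 0, 0]
  ],
  "jaw": [0.6, 0.6]
}}

```text
clock: 26.58
tool_pos: [0.481, -0.0616, 0.0052]
eef_rot: [-0.05, 0.999, 0.0, 0.001]
contact_force: [0.1, 0.1, 0.1]
opening: 0.203
```

{"fn": "move_arm", "kwargs": {
  "turn": [
    [0, 0, 0],
    [0, 0, 0],
    [0, 0, 0],
    [0, 0, 0],
    [0, 0, 0],
    [0, 0, 0],
    [0, 0, 0],
    [0, 0, 0],
    [0, 0, 0]
  ],
  "dp": [
    [0, 0, 0],
    [0, 0, 0],
    [0, 0, 0],
    [0, 0, 0],
    [0, 0, -0.8],
    [0, 0, -0.8],
    [-0.9, 0, 0],
    [-0.9, 0, 0],
    [-0.84, 0, 0]
  ],
  "jaw": [-0.2, -0.2, -0.2, -0.2, -0.2, 0.8, 0.8, 0.8, 0.8]
}}

```text
clock: 27.33
tool_pos: [0.5473, -0.0551, 0.046]
eef_rot: [-0.05, 0.999, 0.0, 0.001]
contact_force: [0.8, -1.4, -1.0]
opening: 0.301
```

Run:
```python
from h import *
s=r.get_state();print(s['clock'],s['opening'],s['tool_pos'],s['eef_rot'],s['contact_force'],s['moment'])
f=snap('wrist','w17.png')
t=snap('side','s17.png')['frame'][190:260,270:350]
cv2.imwrite('pics/z17.png',cv2.resize(t,None,fx=8,fy=8,interpolation=cv2.INTER_CUBIC))
```

```text
27.3333 0.30057257256712694 [ 0.54725023 -0.05513844  0.04596984] [-5.02120354e-02  9.98738333e-01  1.25038494e-04  6.91824731e-04] [ 0.79927116 -1.43089057 -0.9578372 ] [ 0.03026477 -0.03618026  0.02624659]
```

View pics/w17.png

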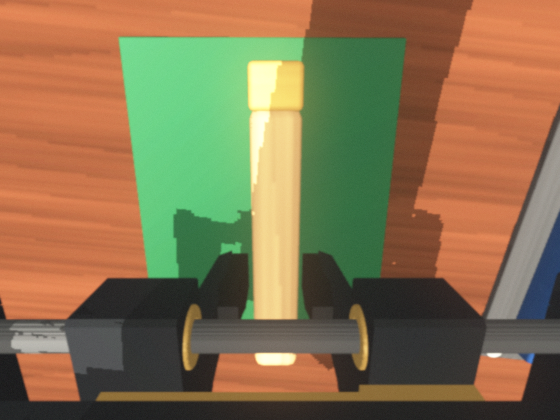

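View pics/z17.png

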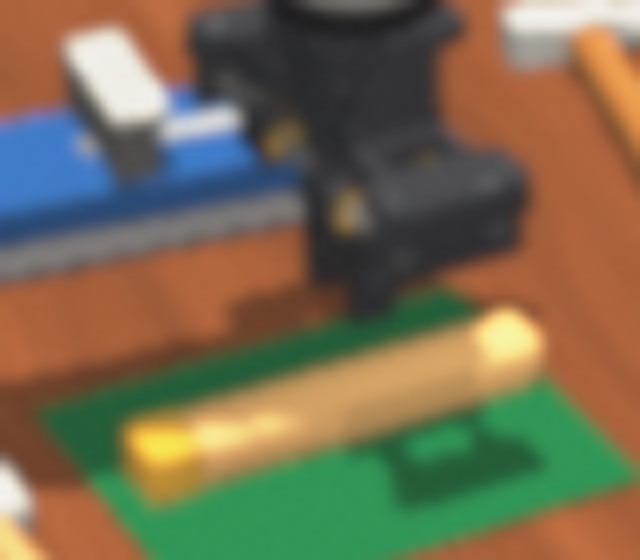

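{"fn": "move_arm", "kwargs": {
  "turn": [
    [0, 0, 0],
    [0, 0, 0],
    [0, 0, 0]
  ],
  "dp": [
    [0, 0, 0.45],
    [0, 0, 0.1],
    [0, 0, 0]
  ],
  "jaw": [0.8, 0.8, 0.8]
}}

```text
clock: 27.68
tool_pos: [0.5437, -0.0554, 0.0301]
eef_rot: [-0.051, 0.999, -0.0, -0.002]
contact_force: [0.8, 0.5, 0.5]
opening: 0.1
```

{"fn": "move_arm", "kwargs": {
  "turn": [
    [0, 0, 0],
    [0, 0, 0],
    [0, 0, 0]
  ],
  "dp": [
    [0, 0, 0.1],
    [0, 0, 0.1],
    [0, 0, 0]
  ],
  "jaw": [0.8, 0.8, 0.8]
}}

```text
clock: 27.93
tool_pos: [0.5456, -0.055, 0.0261]
eef_rot: [-0.051, 0.999, -0.0, -0.0]
contact_force: [-0.6, 0.1, -0.2]
opening: 0.105
```

Run:
```python
from h import *
s=r.get_state();print(s['clock'],s['opening'],s['tool_pos'],s['contact_force'],s['moment'],s['joint_torque'])
f=snap('wrist','w18.png')['frame'][200:420,150:400]
t=snap('side','s18.png')['frame'][190:260,270:350]
cv2.imwrite('pics/z18.png',np.hstack([cv2.resize(t,(400,400),interpolation=cv2.INTER_CUBIC),cv2.resize(f,(400,400),interpolation=cv2.INTER_CUBIC)]))
```

```text
27.9333 0.10521166710682794 [ 0.54560392 -0.05500376  0.02610402] [-0.57369803  0.05265047 -0.22101488] [ 0.00577341 -0.02434431  0.01089704] [-7.38829770e-02 -5.19699669e+01 -3.75731036e+00 -6.55371621e+00
  2.24717060e-02  1.40976251e-02 -2.89057649e-02]
```

View pics/z18.png

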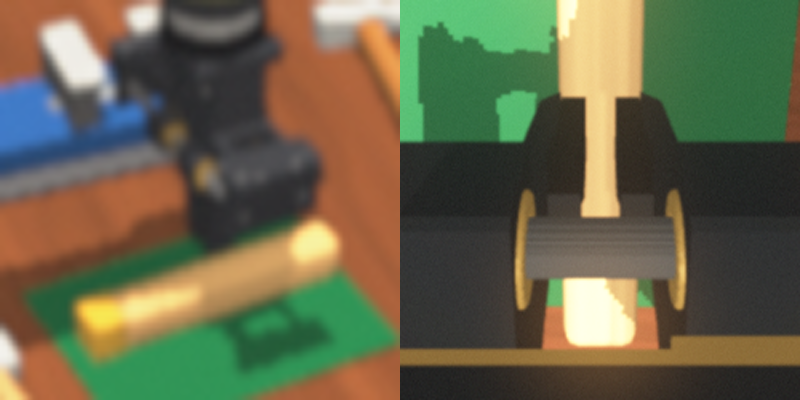

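{"fn": "move_arm", "kwargs": {
  "turn": [
    [0, 0, 0],
    [0, 0, 0],
    [0, 0, 0],
    [0, 0, 0],
    [0, 0, 0],
    [0, 0, 0],
    [0, 0, 0],
    [0, 0, 0],
    [0, 0, 0]
  ],
  "dp": [
    [0, 0, -0.5],
    [0, 0, -1],
    [0, 0, -1],
    [0, 0, -1],
    [0, 0, -1],
    [0, 0, -1],
    [0, 0, -1],
    [0, 0, 0],
    [0, 0, 0]
  ],
  "jaw": [-1, -1, -1, -1, -1, -1, -1, -1, -1]
}}

```text
clock: 28.78
tool_pos: [0.5469, -0.0551, 0.1903]
eef_rot: [-0.05, 0.999, -0.0, 0.002]
contact_force: [-0.8, -0.5, -0.3]
opening: 0.758
```

Run:
```python
from h import *
s=r.get_state();print(s['clock'],s['opening'],s['tool_pos'],s['eef_rot'])
c=snap('wrist','w19.png')
for p in [(.547,-.055,.03),(.447,-.065,.03),(.646,-.045,.03)]: print(proj(c,p))
```

```text
28.7833 0.7575011126758716 [ 0.54691264 -0.05511919  0.19029368] [-5.02409289e-02  9.98735435e-01 -1.90155400e-04  1.82868557e-03]
[274.63776654 184.40606485]
[274.7126935   80.19417595]
[274.66406305 270.92646194]
```

View pics/w19.png

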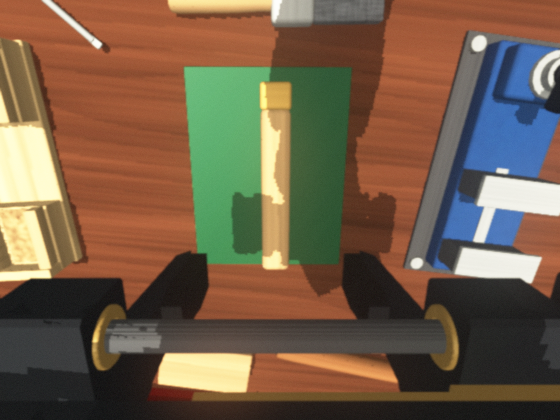

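{"fn": "move_arm", "kwargs": {
  "turn": [
    [0, -0.0005, 0],
    [0, 0, 0],
    [0, 0, 0],
    [0, 0, 0],
    [0, 0, 0],
    [0, 0, 0],
    [0, 0, 0],
    [0, 0, 0],
    [0, 0, 0],
    [0, 0, 0]
  ],
  "dp": [
    [0, 0, 1],
    [0, 0, 1],
    [0, 0, 1],
    [0, 0, 1],
    [0, 0, 1],
    [0, 0, 1],
    [0, 0, 1],
    [0, 0, 0.35],
    [0, 0, 0.1],
    [0, 0, 0]
  ],
  "jaw": [-1, -1, -1, -1, -1, -1, -1, -1, -1, 1],
  "newtons": 40
}}

```text
clock: 29.67
tool_pos: [0.546, -0.0547, 0.0021]
eef_rot: [-0.051, 0.999, 0.0, 0.001]
contact_force: [0.5, 0.1, 0.1]
opening: 0.945
```

{"fn": "move_arm", "kwargs": {
  "turn": [
    [0, 0, 0],
    [0, 0, 0],
    [0, 0, 0],
    [0, 0, 0],
    [0, 0, 0],
    [0, 0, 0],
    [0, 0, 0],
    [0, 0, 0],
    [0, 0, 0],
    [0, 0, 0]
  ],
  "dp": [
    [0, 0, 0],
    [0, 0, 0],
    [0, 0, 0],
    [0, 0, 0],
    [0, 0, 0],
    [0, 0, 0],
    [0, 0, 0],
    [0, 0, 0],
    [0, 0, 0],
    [0, 0, 0]
  ],
  "jaw": [1, 1, 1, 1, 1, 1, 1, 1, 1, 1]
}}

```text
clock: 30.5
tool_pos: [0.5468, -0.0549, 0.0028]
eef_rot: [-0.05, 0.999, 0.0, 0.002]
contact_force: [0.1, 0.8, 1.5]
opening: 0.31
```

{"fn": "move_arm", "kwargs": {
  "turn": [
    [0, 0, 0],
    [0, 0, 0]
  ],
  "dp": [
    [0, 0, 0],
    [0, 0, 0]
  ],
  "jaw": [1, 1]
}}

```text
clock: 30.67
tool_pos: [0.5468, -0.0549, 0.0028]
eef_rot: [-0.05, 0.999, 0.0, 0.002]
contact_force: [-0.1, -0.6, 1.0]
opening: 0.309
```

{"fn": "move_arm", "kwargs": {
  "turn": [
    [0, 0, 0],
    [0, 0, 0],
    [0, 0, 0],
    [0, 0, 0],
    [0, 0, 0],
    [0, 0, 0],
    [0, 0, 0],
    [0, 0, 0],
    [0, 0, 0],
    [0, 0, 0]
  ],
  "dp": [
    [0, 0, -0.1],
    [0, 0, -0.3],
    [0, 0, -0.5],
    [0, 0, -0.6],
    [0, 0, -0.7],
    [0, 0, -0.7],
    [0, 0, -0.7],
    [0, 0, -0.7],
    [0, 0, -0.5],
    [0, 0, -0.2]
  ],
  "jaw": [1, 1, 1, 1, 1, 1, 1, 1, 1, 1]
}}

```text
clock: 31.5
tool_pos: [0.5471, -0.055, 0.13]
eef_rot: [-0.05, 0.999, 0.0, 0.003]
contact_force: [0.7, 0.3, -1.3]
opening: 0.305
```

Run:
```python
from h import *
s=r.get_state();print(s['clock'],s['opening'],s['tool_pos'],s['eef_rot'],s['contact_force'],s['moment'])
c=snap('wrist','w20.png')
t=snap('side','s20.png')['frame'][150:330,230:430]
cv2.imwrite('pics/z20.png',cv2.resize(t,None,fx=3.2,fy=3.2,interpolation=cv2.INTER_CUBIC))
```

```text
31.5 0.3049689448209466 [ 0.54711631 -0.0549516   0.12999334] [-5.03713938e-02  9.98725009e-01  7.37189767e-05  3.32762786e-03] [ 0.68303416  0.25431751 -1.25326186] [ 0.00051041 -0.00724057 -0.03705089]
```

View pics/w20.png

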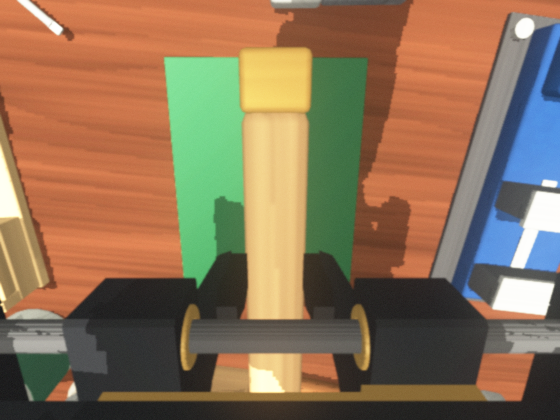

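View pics/z20.png

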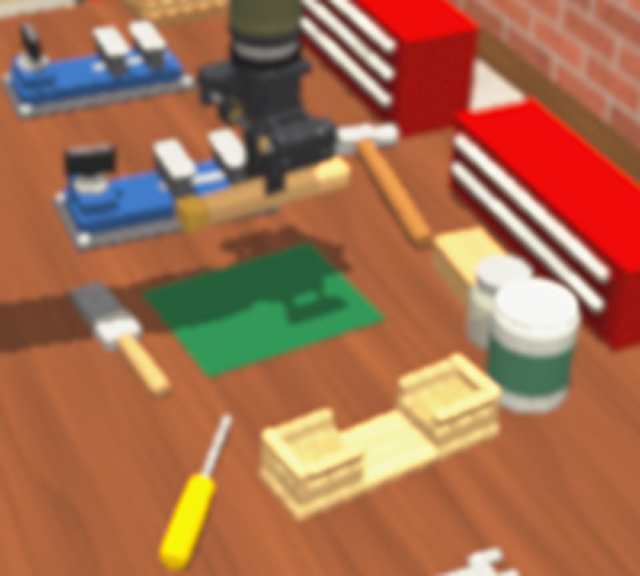

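{"fn": "move_arm", "kwargs": {
  "turn": [
    [0, -0.001, -0.0015],
    [0, 0, -0.0015],
    [0, 0, -0.0015],
    [0, 0, -0.0015],
    [0, 0, -0.0015],
    [0, 0, -0.0015],
    [0, 0, 0],
    [0, 0, 0],
    [0, 0, 0]
  ],
  "dp": [
    [0.05, -0.4, 0],
    [0.08, -0.8, 0],
    [0.08, -0.8, 0],
    [0.1, -1, 0],
    [0.1, -1, 0],
    [0.1, -1, 0],
    [0.08, -0.8, 0],
    [0.05, -0.5, 0],
    [0, 0, 0]
  ],
  "jaw": [1, 1, 1, 1, 1, 1, 1, 1, 1]
}}

```text
clock: 32.35
tool_pos: [0.55, -0.2177, 0.1262]
eef_rot: [-0.076, 0.997, -0.001, 0.004]
contact_force: [-0.8, 0.5, -0.2]
opening: 0.311
```

Run:
```python
from h import *
s=r.get_state();print(s['clock'],s['opening'],s['tool_pos'],s['eef_rot'],s['contact_force'],s['moment'])
q=s['eef_rot'];print(2*np.degrees(np.arctan2(q[1],q[0])))
c=snap('wrist','w21.png')
f=c['frame'];cv2.imwrite('pics/z21.png',cv2.resize(f[0:300,0:330],None,fx=2.4,fy=2,interpolation=cv2.INTER_CUBIC))
```

```text
32.35 0.311441855004241 [ 0.5500265  -0.21770636  0.12621522] [-7.58497916e-02  9.97111677e-01 -7.67647435e-04  3.81090297e-03] [-0.76914533  0.48650454 -0.19154601] [0.05897611 0.07504768 0.0166601 ]
188.70016760547512
```

View pics/z21.png

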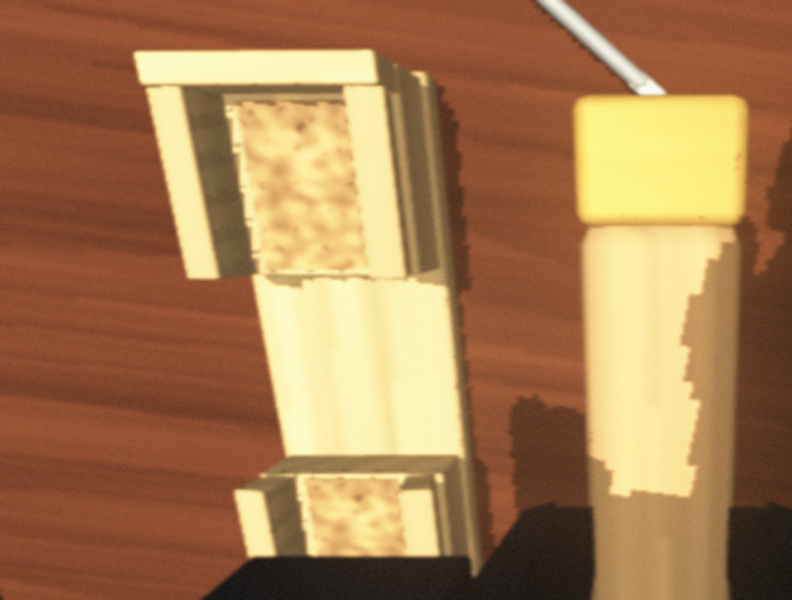

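```bash
cat > m.py <<'E'
from h import *
c=snap('wrist');s=r.get_state()
P=lambda x,y,z=.054:ray(c,(x/2.4,y/2),z)[:2]
a=P(262.5,85,.054);b=P(296,277);d=P(335,488)
print(a,b,d,'|a-b|',np.linalg.norm(a-b),'|b-d|',np.linalg.norm(b-d))
print('width',np.linalg.norm(P(182,85)-P(343,85)),np.linalg.norm(P(220,277)-P(372,277)))
u=(d-a)/np.linalg.norm(d-a);print('yaw',np.degrees(np.arctan2(u[1],u[0])),'ab',np.degrees(np.arctan2(*(b-a)[::-1])))
e=(P(140,84,.056)+P(378,84,.056))/2;print('endwall inner',e)
for n,q,k in (('a',a,106),('b',b,42),('d',d,-42)): print('centre via',n,q+u*k/1000)
o=P(135,52,.056),P(375,52,.056);print('outer end',o)
h=(P(577,97,.1535)+P(747,97,.1535))/2;print('handle brass end',h, 'rel TCP',h-s['tool_pos'][:2], np.linalg.norm(h-s['tool_pos'][:2]))
h2=(P(590,430,.1535)+P(737,430,.1535))/2;print('handle yaw',np.degrees(np.arctan2(*(h2-h)[::-1])))
E
python3 m.py
```

```text
[ 0.45185402 -0.34188924] [ 0.51418736 -0.33162779] [ 0.59638169 -0.31735354] |a-b| 0.06317232965011141 |b-d| 0.08342458980904019
width 0.04497843740232032 0.04615223003132237
yaw 9.634944262295287 ab 9.348305948127805
endwall inner [ 0.45188731 -0.34189661]
centre via a [ 0.5563588  -0.32414801]
centre via b [ 0.55559492 -0.32459825]
centre via d [ 0.55497414 -0.32438308]
outer end (array([ 0.44752288, -0.37540283]), array([ 0.43741909, -0.31058899]))
handle brass end [ 0.45314495 -0.22898181] rel TCP [-0.09784315 -0.01647328] 0.09922021614824236
handle yaw 9.151595538120986
```

Run:
```python
from h import *
s=r.get_state();T=R.from_quat(s['eef_rot']).as_matrix();print(s['tool_pos'],T.T@(np.array([.5548,-.3246,s['tool_pos'][2]])-s['tool_pos'])/.025, T)
```

```text
[ 0.5509881  -0.21250853  0.12704649] [ 0.55216589 -4.45213111 -0.00928842] [[-9.87595876e-01 -1.56751358e-01  9.13218425e-03]
 [-1.56735964e-01  9.87637668e-01  2.38217528e-03]
 [-9.39269837e-03  9.21284786e-04 -9.99955463e-01]]
```

{"fn": "move_arm", "kwargs": {
  "turn": [
    [0, 0.0015, -0.0015],
    [0, 0, 0],
    [0, 0, 0],
    [0, 0, 0],
    [0, 0, 0],
    [0, 0, 0],
    [0, 0, 0],
    [0, 0, 0],
    [0, 0, 0]
  ],
  "dp": [
    [0.05, -0.4, 0],
    [0.1, -0.8, 0],
    [0.1, -0.8, 0],
    [0.1, -0.8, 0],
    [0.1, -0.8, 0],
    [0.07, -0.55, 0],
    [0.03, -0.3, 0],
    [0, 0, 0],
    [0, 0, 0]
  ],
  "jaw": [1, 1, 1, 1, 1, 1, 1, 1, 1]
}}

```text
clock: 33.2
tool_pos: [0.5567, -0.323, 0.1276]
eef_rot: [-0.084, 0.996, 0.001, 0.0]
contact_force: [0.4, -0.3, 0.1]
opening: 0.312
```

Run:
```python
from h import *
s=r.get_state();T=R.from_quat(s['eef_rot']).as_matrix();print(s['tool_pos'],s['qd'],T.T@(np.array([.5548,-.3246,s['tool_pos'][2]])-s['tool_pos'])/.025, T[:,0],np.degrees(np.arctan2(T[1,0],T[0,0])))
c=snap('wrist','w22.png')
```

```text
[ 0.55673072 -0.32299084  0.12763427] [-1.08669415e-02 -5.50989654e-03 -1.43046011e-02  1.25648288e-02
 -1.71495588e-03  5.46271674e-05  1.11244310e-03] [ 0.08695331 -0.05046225 -0.00013805] [-0.98575774 -0.16816865 -0.00098865] -170.3186373964251
```

View pics/w22.png

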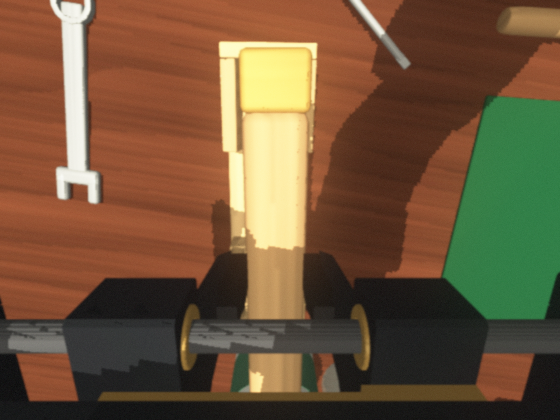

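Run:
```python
from h import *
c=snap('wrist','w23.png');s=r.get_state()
f=c['frame'];cv2.imwrite('pics/z23.png',cv2.resize(f[30:270,200:340],None,fx=5,fy=2.4,interpolation=cv2.INTER_CUBIC))
T=R.from_quat(s['eef_rot']).as_matrix();print(s['tool_pos'],T.T@(np.array([.5548,-.3246,s['tool_pos'][2]])-s['tool_pos'])/.025)
```

```text
[ 0.55683746 -0.32257239  0.12781379] [ 0.0940457  -0.06614603 -0.00016366]
```

View pics/z23.png

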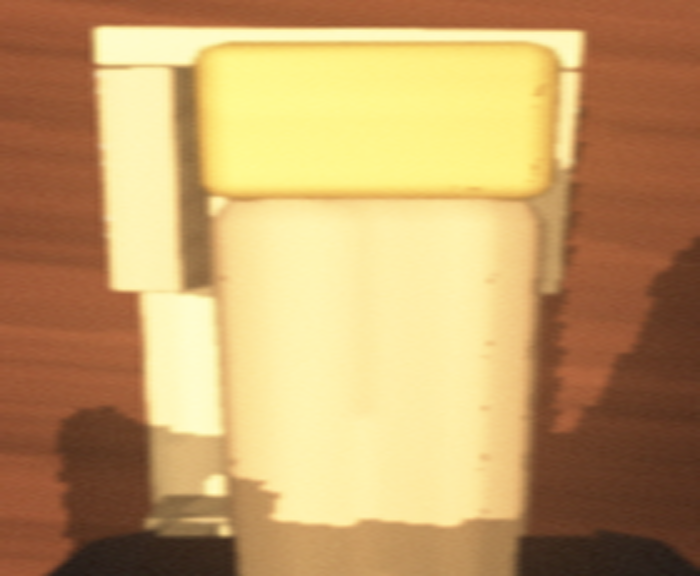

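Run:
```python
from h import *
c=snap('wrist');s=r.get_state();T=R.from_quat(s['eef_rot']).as_matrix()
f=lambda x,y,z:T.T@(ray(c,(200+x/5,30+y/2.4),z)-s['tool_pos'])
for n,p in dict(endL=(93,28,.056),endR=(583,32,.056),inL=(98,67,.056),inR=(580,70,.056),swo=(110,290,.054),swi=(183,290,.054),br0=(198,44,.155),br1=(557,44,.155)).items(): print(n,(f(*p)*1000).round(1))
```

```text
endL [118.1 -37.   71.7]
endR [117.1  28.7  71.8]
inL [108.1 -36.8  71.7]
inR [107.3  28.7  71.8]
swo [ 45.3 -38.5  73.8]
swi [ 45.3 -27.6  73.8]
br0 [ 98.2 -13.4 -27.3]
br1 [ 98.2  15.3 -27.2]
```

{"fn": "move_arm", "kwargs": {
  "turn": [
    [0, 0, 0],
    [0, 0, 0],
    [0, 0, 0],
    [0, 0, 0],
    [0, 0, 0],
    [0, 0, 0]
  ],
  "dp": [
    [0.08, -0.12, 0],
    [0.08, -0.11, 0],
    [0, 0, 0],
    [0, 0, 0],
    [0, 0, 0],
    [0, 0, 0]
  ],
  "jaw": [1, 1, 1, 1, 1, 1]
}}

```text
clock: 33.85
tool_pos: [0.5534, -0.3313, 0.1277]
eef_rot: [-0.083, 0.997, -0.0, 0.0]
contact_force: [0.4, 0.3, -0.7]
opening: 0.311
```

Run:
```python
from h import *
c=snap('wrist','w24.png');s=r.get_state();print(s['clock'],s['tool_pos'])
f=c['frame'];cv2.imwrite('pics/z24.png',cv2.resize(f[30:270,200:340],None,fx=5,fy=2.4,interpolation=cv2.INTER_CUBIC))
t=snap('side','s24.png')['frame'][190:330,300:420]
cv2.imwrite('pics/z24s.png',cv2.resize(t,None,fx=5,fy=4,interpolation=cv2.INTER_CUBIC))
```

```text
33.9 [ 0.55341836 -0.33133559  0.12771854]
```

View pics/z24.png

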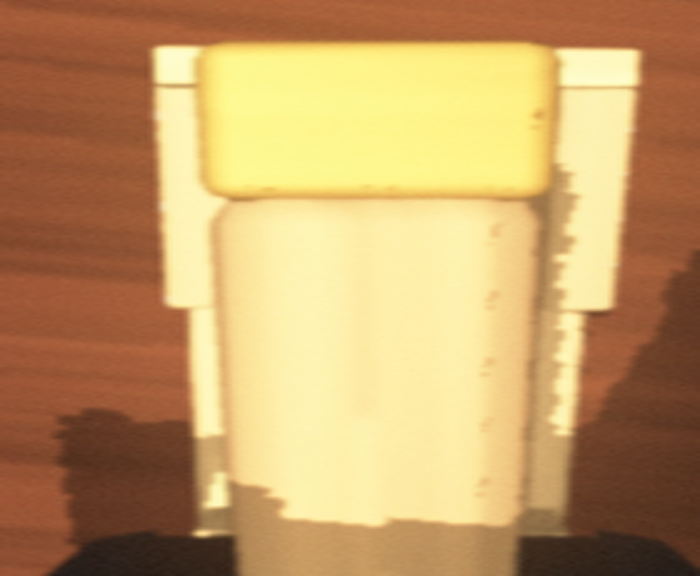

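View pics/z24s.png

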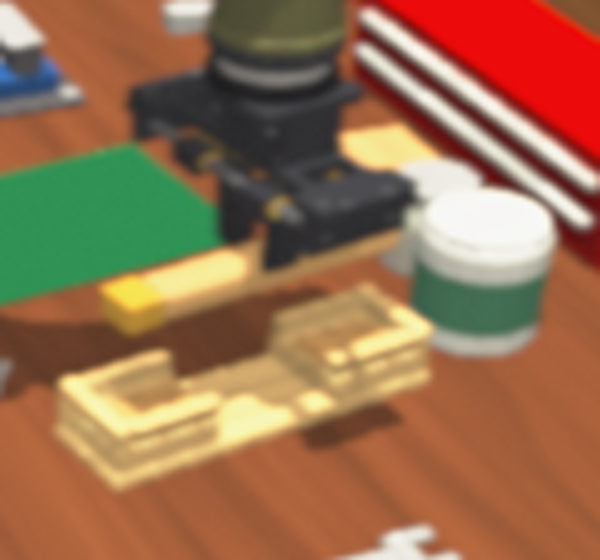

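Run:
```python
from h import *
c=snap('wrist');s=r.get_state();T=R.from_quat(s['eef_rot']).as_matrix();print(s['tool_pos'])
f=lambda x,y,z:T.T@(ray(c,(200+x/5,30+y/2.4),z)-s['tool_pos'])
for n,p in dict(endL=(153,47,.056),endR=(640,49,.056),inL=(156,85,.056),inR=(637,87,.056),swoL=(165,306,.054),swoR=(614,309,.054),d1=(192,400,.012),d2=(578,400,.012),br0=(198,44,.155),br1=(557,44,.155)).items(): print(n,(f(*p)*1000).round(1))
```

```text
[ 0.55338353 -0.3313929   0.12768539]
endL [113.3 -29.4  71.6]
endR [112.8  36.3  71.6]
inL [103.5 -29.4  71.6]
inR [103.   36.3  71.6]
swoL [ 40.5 -30.8  73.7]
swoR [39.5 36.2 73.6]
d1 [ -0.9 -32.6 115.7]
d2 [ -0.8  37.3 115.7]
br0 [ 98.3 -13.6 -27.4]
br1 [ 98.3  15.  -27.4]
```

{"fn": "move_arm", "kwargs": {
  "turn": [
    [0, 0, 0],
    [0, 0, 0],
    [0, 0, 0],
    [0, 0, 0],
    [0, 0, 0],
    [0, 0, 0],
    [0, 0, 0],
    [0, 0, 0]
  ],
  "dp": [
    [-0.03, 0.09, 0],
    [0, 0, 0.4],
    [0, 0, 0.7],
    [0, 0, 0.7],
    [0, 0, 0.5],
    [0, 0, 0.3],
    [0, 0, 0],
    [0, 0, 0]
  ],
  "jaw": [1, 1, 1, 1, 1, 1, 1, 1]
}}

```text
clock: 34.67
tool_pos: [0.5538, -0.329, 0.0625]
eef_rot: [-0.083, 0.997, -0.0, 0.0]
contact_force: [-0.6, 0.2, -0.3]
opening: 0.31
```

Run:
```python
from h import *
c=snap('wrist','w25.png');s=r.get_state();print(s['clock'],s['tool_pos'])
f=c['frame'];cv2.imwrite('pics/z25.png',cv2.resize(f[0:270,180:370],None,fx=4,fy=2.2,interpolation=cv2.INTER_CUBIC))
t=snap('side','s25.png')['frame'][190:330,300:420]
cv2.imwrite('pics/z25s.png',cv2.resize(t,None,fx=5,fy=4,interpolation=cv2.INTER_CUBIC))
```

```text
34.7167 [ 0.55433784 -0.3291669   0.06315202]
```

View pics/z25.png

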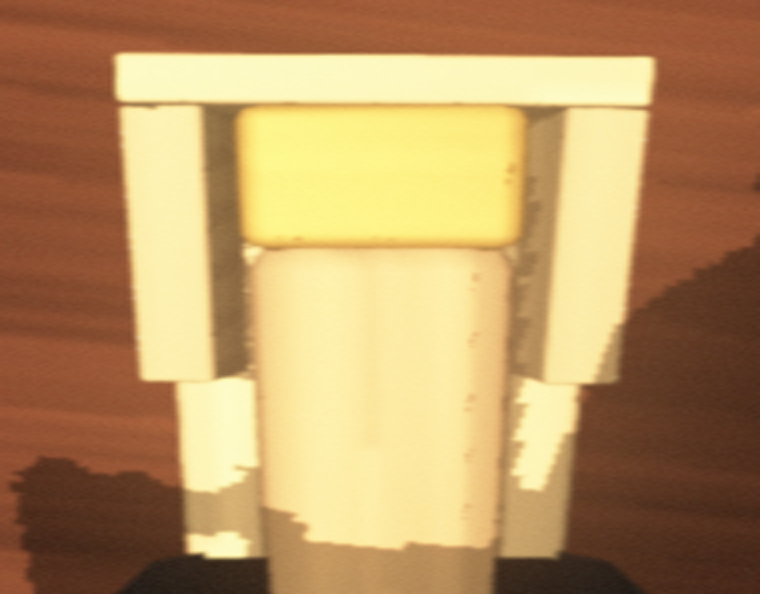

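View pics/z25s.png

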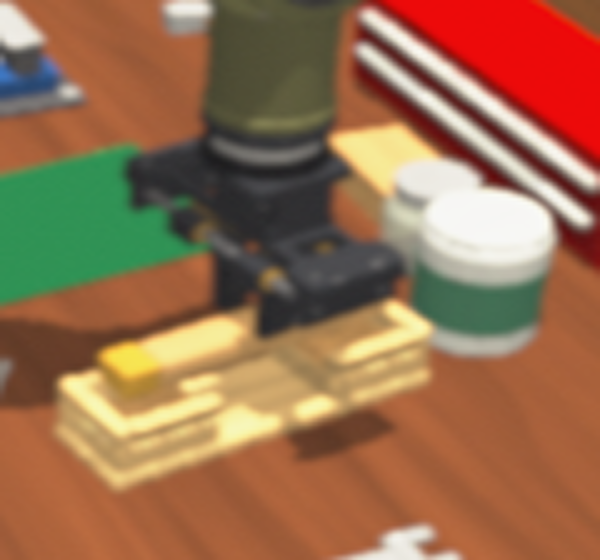

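Run:
```python
from h import *
c=snap('wrist');s=r.get_state();T=R.from_quat(s['eef_rot']).as_matrix();print(s['tool_pos'],T[2])
f=lambda x,y,z:T.T@(ray(c,(180+x/4,y/2.2),z)-s['tool_pos'])
for n,p in dict(inL=(118,104,.056),inR=(652,106,.056),s1=(140,380,.054),s2=(618,382,.054),br0=(240,106,.0904),br1=(524,106,.0904)).items(): print(n,(f(*p)*1000).round(1))
```

```text
[ 0.5545484  -0.32940692  0.0636673 ] [-0.00227027 -0.00143523 -0.99999639]
inL [104.3 -31.9   7.5]
inR [103.9  34.2   7.4]
s1 [ 41.1 -32.9   9.6]
s2 [40.6 33.8  9.5]
br0 [ 98.3 -13.5 -26.9]
br1 [ 98.3  14.9 -27. ]
```

{"fn": "move_arm", "kwargs": {
  "turn": [
    [0, 0, 0],
    [0, 0, 0],
    [0, 0, 0],
    [0, 0, 0],
    [0, 0, 0],
    [0, 0, 0],
    [0, 0, 0]
  ],
  "dp": [
    [0, 0, 0.3],
    [0, 0, 0.3],
    [0, 0, 0.2],
    [0, 0, 0.15],
    [0, 0, 0.1],
    [0, 0, 0],
    [0, 0, 0]
  ],
  "jaw": [1, 1, 1, 1, 1, 1, 1]
}}

```text
clock: 35.4
tool_pos: [0.5538, -0.3291, 0.0363]
eef_rot: [-0.083, 0.997, -0.0, 0.0]
contact_force: [0.3, -0.2, -0.0]
opening: 0.308
```

{"fn": "move_arm", "kwargs": {
  "turn": [
    [0, 0, 0],
    [0, 0, 0],
    [0, 0, 0]
  ],
  "dp": [
    [0, 0, 0.05],
    [0, 0, 0],
    [0, 0, 0]
  ],
  "jaw": [1, 1, 1]
}}

```text
clock: 35.65
tool_pos: [0.5539, -0.3292, 0.0353]
eef_rot: [-0.083, 0.997, -0.0, 0.0]
contact_force: [-0.7, 0.5, -0.2]
opening: 0.313
```

{"fn": "move_arm", "kwargs": {
  "turn": [
    [0, 0, 0],
    [0, 0, 0],
    [0, 0, 0]
  ],
  "dp": [
    [0, 0, 0.05],
    [0, 0, 0],
    [0, 0, 0]
  ],
  "jaw": [1, 1, 1]
}}

```text
clock: 35.9
tool_pos: [0.5541, -0.3293, 0.0348]
eef_rot: [-0.083, 0.997, -0.001, 0.001]
contact_force: [-2.3, 0.5, 5.6]
opening: 0.308
```

{"fn": "move_arm", "kwargs": {
  "turn": [
    [0, 0, 0],
    [0, 0, 0],
    [0, 0, 0]
  ],
  "dp": [
    [0, 0, 0.04],
    [0, 0, 0],
    [0, 0, 0]
  ],
  "jaw": [1, 1, 1]
}}

```text
clock: 36.15
tool_pos: [0.5541, -0.3293, 0.0347]
eef_rot: [-0.083, 0.997, -0.001, 0.001]
contact_force: [-3.8, 1.7, 12.5]
opening: 0.313
```

{"fn": "move_arm", "kwargs": {
  "turn": [
    [0, 0, 0],
    [0, 0, 0],
    [0, 0, 0],
    [0, 0, 0],
    [0, 0, 0],
    [0, 0, 0],
    [0, 0, 0],
    [0, 0, 0]
  ],
  "dp": [
    [0, 0, -0.06],
    [0, 0, 0],
    [0, 0, 0],
    [0, 0, 0],
    [0, 0, 0],
    [0, 0, 0],
    [0, 0, 0],
    [0, 0, 0]
  ],
  "jaw": [1, 0.2, -0.3, -0.6, -0.6, -0.6, -0.6, -0.6]
}}

```text
clock: 36.82
tool_pos: [0.5538, -0.3291, 0.0343]
eef_rot: [-0.083, 0.997, -0.0, 0.0]
contact_force: [-1.1, -0.0, 0.3]
opening: 0.799
```

{"fn": "move_arm", "kwargs": {
  "turn": [
    [0, 0, 0],
    [0, 0, 0],
    [0, 0, 0],
    [0, 0, 0],
    [0, 0, 0],
    [0, 0, 0],
    [0, 0, 0],
    [0, 0, 0],
    [0, 0, 0]
  ],
  "dp": [
    [0, 0, -0.3],
    [0, 0, -0.7],
    [0, 0, -1],
    [0, 0, -1],
    [0, 0, -1],
    [0, 0, -1],
    [0, 0, -1],
    [0, 0, -0.5],
    [0, 0, 0]
  ],
  "jaw": [-0.6, -0.6, -0.6, -0.6, -0.6, -0.6, -0.6, -0.6, -0.6]
}}

```text
clock: 37.57
tool_pos: [0.5557, -0.3296, 0.2005]
eef_rot: [-0.083, 0.997, -0.002, 0.003]
contact_force: [0.4, 0.1, 0.2]
opening: 0.798
```

Run:
```python
from h import *
c=snap('wrist','w26.png');s=r.get_state();print(s['clock'],s['tool_pos'],s['opening'])
t=snap('side','s26.png')['frame'][190:330,300:420]
cv2.imwrite('pics/z26s.png',cv2.resize(t,None,fx=5,fy=4,interpolation=cv2.INTER_CUBIC))
t=snap('top','t26.png')
```

```text
37.6167 [ 0.55430501 -0.32936474  0.19814303] 0.7966507549316842
```

View pics/w26.png

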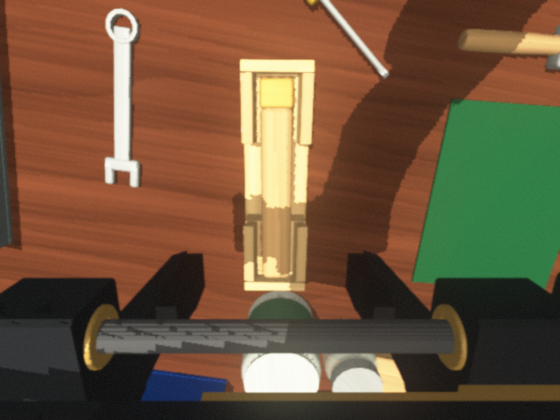

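View pics/z26s.png

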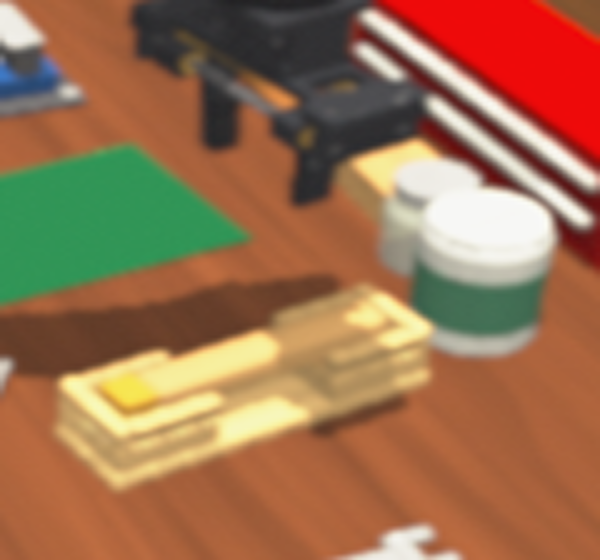

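View pics/t26.png

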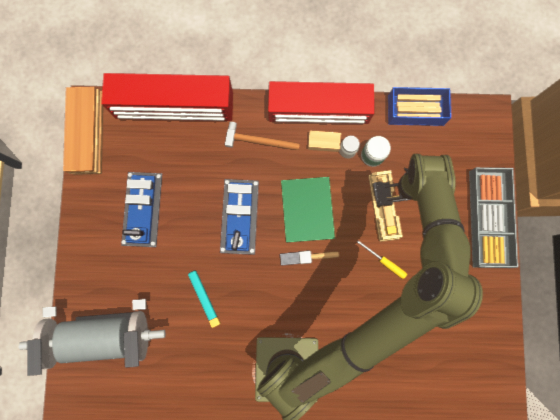

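```bash
python3 -c "
from h import *
print(r.finish_job())"
```

```text
the job is handed in; nothing more can be done
None
```

The handle is down in both troughs of the plywood rest, the loaded vice is open, and I handed the job in at about 37.6 s of the 72 s allowed.

- **Vice:** A small clockwise turn of the black knob met a stop (about 0.4 N m), so I opened it counter-clockwise, which gave freely, to about 1.41 rad. I never turned it into the 1.5 rad end stop. The empty vice was not touched.
- **Mat:** I took the handle out by its plain (unsleeved) end, lowered it level onto the mat until I felt contact, and let go.
- **Grasp that failed:** My first try at the middle did not hold. The fingers closed without stopping on the handle, at the middle and at three other probes: higher up, part-way along, and near the brass end. Pressing from above also met no resistance. The pictures showed no movement of the handle. After rising to about 0.19 m and coming back fully open, the grasp held at once. I do not know why the earlier tries failed.
- **Position error caught:** My first estimate of the rest was about 5 mm off, because the arm was still settling when I took the picture. I measured again above the rest and corrected before lowering.
- **Placing:** Contact came at a tool height of 34.7 mm against 34.8 mm predicted, with up to 12.5 N upward on the tool. I eased off slightly, let go and rose clear.

**Last checks:** The wrist and side pictures show the handle flat in both troughs with similar play at each end. The top picture shows the vice open, the bystanders and the turquoise look-alike where they were, and the gripper clear at about 0.2 m. No check at the end disagreed.

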